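# Lock the dome stake into the undercut stake holder

## Robot

A 6-joint arm with a two-finger parallel gripper is mounted at the origin on the work surface. World frame = base frame: x ahead of the robot, y to its left, z up, the work surface at z = 0. Lengths are in m, angles in degrees, forces in N, time in s.
With the tool pointing down it reaches from about 0.275 to 0.775 m from the base axis. Payload 14.6 kg.
Tool frame: the origin (TCP) lies midway between the tips of the shut fingers; the grasp point (between the pads) lies 19 mm behind it (robot.pinch_z is the distance from the TCP to the grasp point, in m); x points along the fingers, y is the direction in which the jaws open and shut, and the axes are right-handed (so a half turn about x gives the same grasp; the last joint's range is limited). The gripper opens to 85 mm and grips with 20 to 120 N. Pads are 22 mm wide; open, the fingers measure 114 mm over their backs; the gripper's body (76 mm by 85 mm) begins 54 mm behind the grasp point. The pads swing forward as they close: fully open they stand 13 mm farther back than shut.
Start: joints at [-80.632, 15.075, -2.767, 72.158, 0, 81.102], TCP at [0.165, -0.499, 0.231] pointing down, gripper open.
Joint ranges: [-151.79, 151.79], [-50.71, 97.33], [-67.44, 78.34], [-121.81, 120.89], [-77.56, 73.72], [-180, 180]. Speed limits (degrees/s): [108.29, 108.29, 147.25, 159.86, 180, 180].

## Interface

Orientations are given as [roll, pitch, yaw] about the fixed x, y, z axes, in that order (R = Rz(yaw) Ry(pitch) Rx(roll)).
In Python, from cell import status, vision, hand_in, robot gives the robot as it stands. The module is installed in compiled form; this text tells all that it offers.
- The arm moves only by the tool send_rows, never from a script. Its argument "commands" is a list of rows, each an object of numbers: "wx", "wy", "wz": the turn, a rotation vector about the tool's x, y, z in degrees; "tx", "ty", "tz": the shift along the tool's x, y, z in m; "grip": the finger opening in m, from 0 to 0.0854. In form: [{"wx": .., "wy": .., "wz": .., "tx": .., "ty": .., "tz": .., "grip": ..}, ...]. A call has 1 to 12 rows; each row is the pose to reach, as a shift and turn from the pose measured when the call began, along the tool's axes at that moment; what a row does not reach only later rows make up. A row lasts 1/12 s, in which the tool goes at most 41.7 mm and 7.16 degrees, less where a joint would pass 70% of its speed; a pose out of reach is approached as far as the arm can. A call with a gripper value outside its range is refused whole. The fingers move at their own pace and stop on an object; "newtons" is the grip in N (left out, the last holds). Time passes only in rows, so rows that repeat a pose let the fingers close. It gives the time, the measured TCP pose, the force and the opening at its end, in the units of the state.
- status.get_obs(): the state, without advancing time (a new reading comes with each control period).
- vision.capture(name): name is "scene" or "side" or "wrist"; returns the picture (480x640x3 uint8, blue, green, red); there is no depth.
- vision.get_calibration(name): a dict with "K" (3x3 intrinsics, pixels), "D" ([k1, k2, p1, p2, k3] as OpenCV has them; the pictures are not rectified), "R" (3x3) and "t" (3): a world point X has camera coordinates R X + t; the wrist camera has in their place "T_tool_cam" (4x4, takes a point from camera to tool coordinates, whose origin is the TCP and whose axes are the tool frame's). Camera axes: x right, y down, z forward; pixel columns grow to the right and rows downward; lengths in m; the calibration is good to about 2 mm. A picture is of the moment at which its call begins: read the wrist's pose just before it. get_calibration takes no time and is no camera call.
- hand_in(): hands the job in, once; it reports no verdict.
The state is a dict: "time": time; "joints": joint angles; "qvel": joint speeds; "joint_efforts": joint torques, N m; "eef_pos": TCP position; "tcp_rot": TCP orientation; "force": force on the tool from outside, world axes, zero at the start; "torque": the same for the moment, N m; "gripper_width": finger opening in m.
Only numpy, scipy, OpenCV 4.12 (cv2) and the standard library are available. Lean on these libraries where they do the work, as an engineer would, in place of code of your own. Each camera call takes 0.05 s, during which the arm holds its last target.

## Task

Mount the dome-topped steel stake in the stake holder: hold it by its shank, set its square foot flat on the holder's open sill, then slide it sideways under the two overhanging lips until it presses firmly against the sprung stop inside, and let go. Then push the keeper up behind the foot so that the stake stays clamped between keeper and stop when you take your hand away. Be gentle (never bottom out the stop, nor jam the stake hard against the holder while sliding it in) and leave the ridge-topped stake where it stands.

Things in the scene. Friction and masses are not known exactly. Their poses are not given: they have to be found in the camera images.
- dome_stake: Stake to mount, steel, 0.4-0.6 kg: square foot 50 x 50 x 10 mm; on its centre an upright square shank 26 x 26 mm, from 10 to 60 mm above the underside; a round dome (radius 13) on top, to 73 mm. Origin: centre of the foot's underside; z up; x, y square to the sides of foot and shank. Any of the four sides may go in first.
- ridge_stake: A second stake, not to be used: same foot and shank, but topped by a roof-shaped ridge (73 mm high) instead of a dome. Leave it where it stands. Origin as for the dome stake.
- holder: Fixed dark steel base plate 240 x 90 mm, 10 mm thick, its top being the floor for the foot, with a steel pocket on it. Its x runs from -160 to +80 mm, y from -45 to +45. Origin on the underside, at bench height; +x is the direction in which a stake slides in; z up. While sliding in, over 30 N between stake and holder is too much. Sites and distances below use this frame.
- sill (a point): Point on the holder's floor (z = 10 mm), at x = -56, y = 0: the middle of the open sill, where a foot can be set down from above, free between keeper (its nose at x = -88 or further back) and guide cheeks. The slanted cheeks, 22 mm high, lead in from 64 mm apart at x = -38 to 53 mm at x = -15.
- mouth (a point): Point on the holder's floor (z = 10 mm), at x = -15, y = 0: the mouth of the pocket. The pocket runs from here to x = 50, 53 mm wide between walls. From each side a lip overhangs it, underside at z = 22 mm, top at z = 30 mm, leaving between the lips a slot 34 mm wide (y -17 to +17, x -15 to +38) for the shank.
- stop_block: Stop block 30 x 84 x 20 mm at the pocket's closed end (holder x 50 to 80). Its screw carries a sprung pad facing the foot; the pad's face is set anywhere from holder x = 24 to 42: not measured, find it by feel. The pad starts to give at about 3 N, 4 N more per mm, bottoms hard after 4 mm (19 N). Firmly home: 6 to 15 N; over 20 N is too much. Origin: underside centre.
- keeper: Slide on the holder's centre line, moves along holder x behind the stake. Upright grip post 16 x 16 mm, up to z = 76 mm; nose 30 mm wide, 9 mm high, its end 42 mm ahead (+x) of the post's axis. Origin: post's axis at z = 10 mm; starts at x = -142 to -130, goes to -27. Takes 6 N to move, holds back 6 N where left. The foot's own friction takes 3-7 N more: push with 16-20 N in all.
There are look-alikes about, which are no part of the job. What is shaped like the dome_stake but turquoise or yellow is not meant.

How it is judged:
By the outcome, as a careful person would: the job done as asked, in the order asked, and still so for the second after the job is handed in, with the robot touching nothing.
It also fails if it takes over 72 s, if anything falls off the work surface, if the arm or the gripper's body presses on something with over 40 N, if the wrist force passes 120 N, or if a joint passes its speed limit or range.

## Working session

There is one attempt and no reset: what is moved stays moved. The work goes in short steps, Python scripts to look and compute and a tool call to move; the robot and the scene stay as the last step left them, time stands still between calls to the robot, and variables do not carry over. Pictures are saved under pics/ and viewed, and the job is handed in when it is done.

Besides the shell and the picture viewer there is one more tool, called after "Request:" as name(argument=value, ...) on one line, values as JSON. send_rows: Moves the arm, as the interface text tells. Its arguments: {"type":"object","properties":{"commands":{"type":"array","items":{"type":"object","properties":{"wx":{"type":"number"},"wy":{"type":"number"},"wz":{"type":"number"},"tx":{"type":"number"},"ty":{"type":"number"},"tz":{"type":"number"},"grip":{"type":"number"}}}},"newtons":{"type":"number"}},"required":["commands"]}

```bash
mkdir -p pics; python3 - <<'E'
from cell import status, vision, robot
import cv2
print(status.get_obs())
for n in ["scene","side","wrist"]:
    cv2.imwrite(f"pics/{n}0.png",vision.capture(n)); print(n,vision.get_calibration(n))
print(robot.pinch_z)
E
```

```text
{'time': 0.0, 'joints': array([-8.06314028e+01,  1.50975019e+01, -2.80379553e+00,  7.21594324e+01,
       -2.27539614e-04,  8.11026622e+01]), 'qvel': array([ 0.03826748,  0.03792481, -0.02880826, -0.03302957, -0.09876192,
       -0.08612665]), 'joint_efforts': array([-4.14272770e-03, -6.37608933e+01,  3.84570730e+01,  1.37289532e-02,
       -2.42734732e-04,  4.69691273e-06]), 'eef_pos': array([ 0.16450282, -0.49826233,  0.23083695]), 'tcp_rot': array([-98.68266587,  89.93926973,  99.58326923]), 'force': array([-0.76868402,  0.28437648, -1.2782233 ]), 'torque': array([ 0.01576666, -0.00617211,  0.05303259]), 'gripper_width': 0.08517421836554159}
scene {'K': array([[563.9556617 ,   0.        , 317.95954884],
       [  0.        , 563.9556617 , 240.92219086],
       [  0.        ,   0.        ,   1.        ]]), 'D': array([-0.14474932,  0.        ,  0.        ,  0.        ,  0.        ]), 'R': array([[-0.23467708,  0.97192525, -0.01697008],
       [ 0.68514174,  0.152997  , -0.7121606 ],
       [-0.68957049, -0.17875468, -0.70181144]]), 't': array([ 0.02065275, -0.35436589,  1.42707662]
[... 350 characters left out ...]
      [ 0.03338692,  0.63846542, -0.76892601]]), 't': array([-0.52305684,  0.12884767,  1.08394743])}
wrist {'K': array([[381.03164209,   0.        , 314.04282016],
       [  0.        , 381.03164209, 239.10881313],
       [  0.        ,   0.        ,   1.        ]]), 'D': array([0.0043018, 0.       , 0.       , 0.       , 0.       ]), 'T_tool_cam': array([[-1.53805465e-04, -2.69593255e-01,  9.62974274e-01,
        -1.43107101e-01],
       [ 9.99999632e-01,  7.70951512e-04,  3.75553892e-04,
         5.53272323e-04],
       [-8.43653269e-04,  9.62973978e-01,  2.69593037e-01,
        -6.74345708e-02],
       [ 0.00000000e+00,  0.00000000e+00,  0.00000000e+00,
         1.00000000e+00]])}
0.0187
```

View pics/scene0.png

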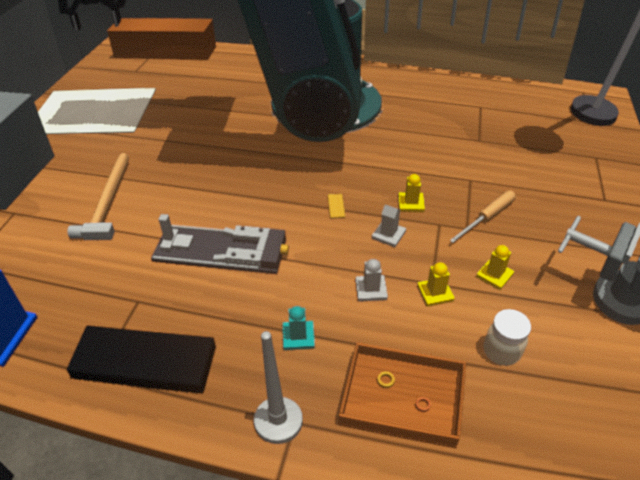

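View pics/side0.png

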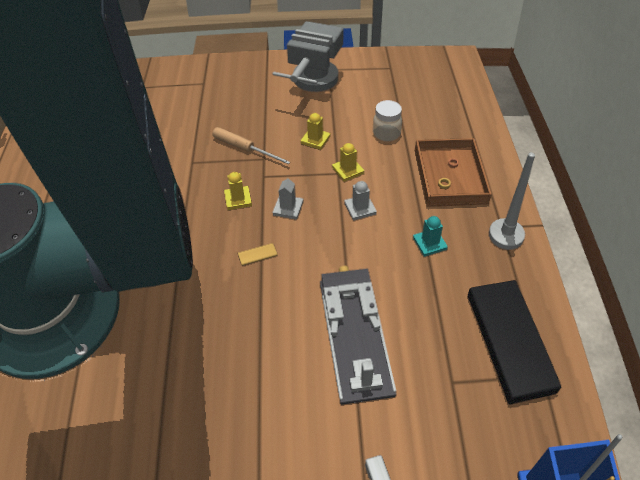

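View pics/wrist0.png

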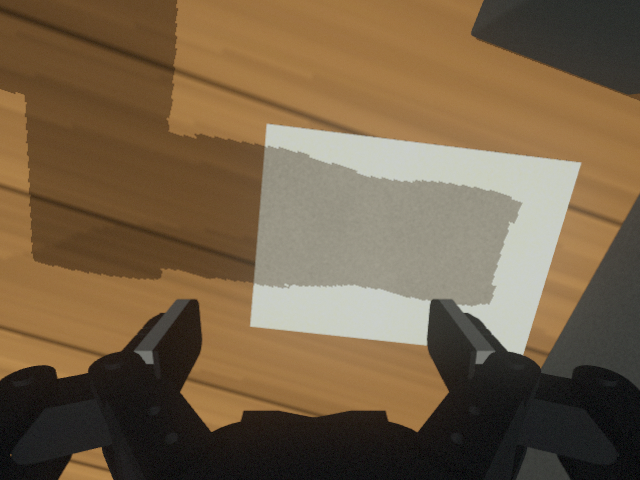

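Steel candidates: (372,280) in scene and (360,200) in side has a rounded top. (390,225) in scene and (288,198) in side has a roof-like top. I'll confirm this in enlarged crops.

```bash
python3 - <<'E'
import cv2,numpy as np
s=cv2.imread("pics/scene0.png"); d=cv2.imread("pics/side0.png")
def crop(i,x0,y0,w,h,k,n):
    cv2.imwrite(n,cv2.resize(i[y0:y0+h,x0:x0+w],None,fx=k,fy=k,interpolation=cv2.INTER_CUBIC))
crop(s,340,190,100,120,5,"pics/c_scene_st.png")
crop(d,250,165,140,70,5,"pics/c_side_st.png")
crop(s,145,205,150,75,5,"pics/c_scene_h.png")
crop(d,310,260,100,150,4,"pics/c_side_h.png")
E
```

```text
(no output)
```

View pics/c_scene_st.png

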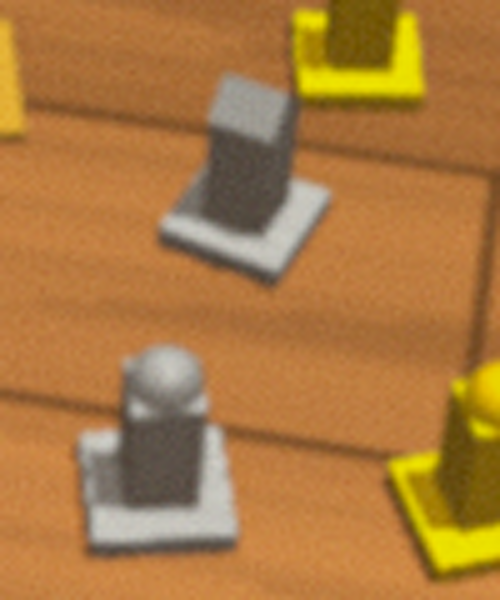

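View pics/c_side_st.png

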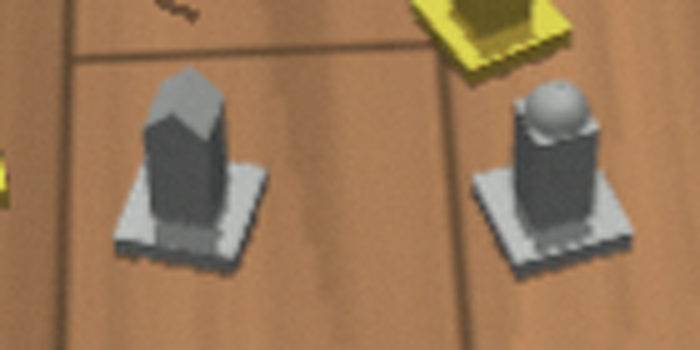

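View pics/c_scene_h.png

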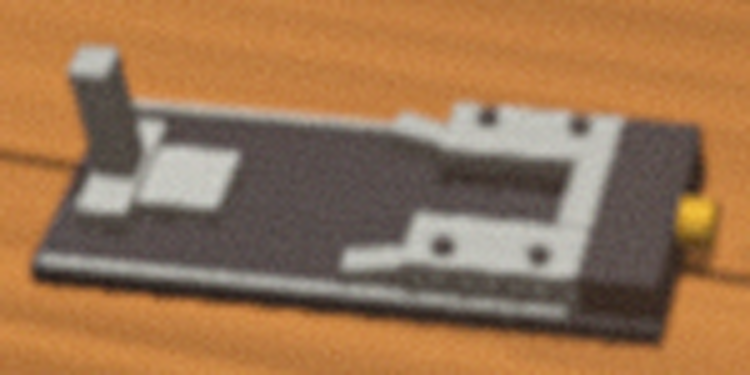

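View pics/c_side_h.png

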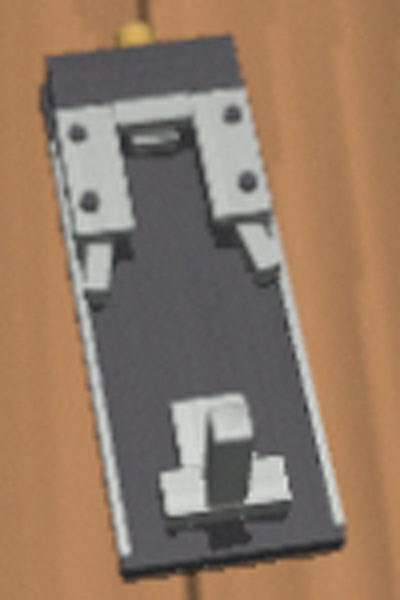

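Confirmed. (372,280)/(360,200) has the round dome, so it's the dome_stake. (390,225) carries the ridge. Next I'll fit the poses from both fixed cameras.

```bash
cat > h.py <<'E'
import cv2,numpy as np
from cell import status, vision, robot
from scipy.optimize import least_squares
from scipy.spatial.transform import Rotation as Ro
CAL={n:vision.get_calibration(n) for n in("scene","side","wrist")}
def proj(n,X,ob=None):
    X=np.atleast_2d(X).astype(float); c=CAL[n]
    if n=="wrist":
        T=np.eye(4);T[:3,:3]=Ro.from_euler('xyz',ob['tcp_rot'],degrees=True).as_matrix();T[:3,3]=ob['eef_pos']
        M=np.linalg.inv(T@c["T_tool_cam"]);R,t=M[:3,:3],M[:3,3]
    else: R,t=c["R"],c["t"]
    return cv2.projectPoints(X,cv2.Rodrigues(R)[0],np.array(t,float),c["K"],c["D"])[0][:,0]
def place(p,L):
    L=np.atleast_2d(L); a=np.radians(p[2]);R=np.array([[np.cos(a),-np.sin(a)],[np.sin(a),np.cos(a)]])
    o=np.array(L,float)/1000; z0=p[3] if len(p)>3 else 0
    return np.c_[o[:,:2]@R.T+np.array(p[:2]),o[:,2]+z0]
def un(pts,ox,oy,k): return (np.array(pts,float)+.5)/k-.5+[ox,oy]
def fit(p0,obs,ob=None):
    f=lambda p:np.concatenate([(proj(n,place([p[0],p[1],p[2]*100],L),ob)-uv).ravel() for n,L,uv in obs])
    r=least_squares(f,[p0[0],p0[1],p0[2]/100],loss='soft_l1',x_scale=[.01,.01,.01]); p=r.x*[1,1,100]
    for n,L,uv in obs: print(n,np.round(proj(n,place(p,L),ob)-uv,1).tolist())
    print("pose",np.round(p[:2]*1000,1),round(p[2],2)); return p
def on_plane(n,uv,z,ob=None):
    c=CAL[n]; 
    f=lambda p:(proj(n,[[p[0],p[1],z]],ob)[0]-uv)
    return least_squares(f,[.45,0.]).x
FOOT=[[-25,-25,10],[25,-25,10],[25,25,10],[-25,25,10]]
def wire(img,n,p,kind,ob=None,col=(0,0,255)):
    def poly(L): 
        uv=proj(n,place(p,L),ob); cv2.polylines(img,[np.round(uv*16).astype(int)],True,col,1,cv2.LINE_AA,4)
    def sq(x0,x1,y0,y1,z): poly([[x0,y0,z],[x1,y0,z],[x1,y1,z],[x0,y1,z]])
    if kind=="stake":
        for z in(0,10): sq(-25,25,-25,25,z)
        for z in(10,60): sq(-13,13,-13,13,z)
    else:
        for z in(0,10): sq(-160,80,-45,45,z)
        sq(50,80,-42,42,30)
        for s in(1,-1): sq(-15,38,17*s,42*s,30)
    return img
E
python3 - <<'E'
from h import *
S=lambda p:un(p,340,190,5); D=lambda p:un(p,250,165,5)
print([on_plane("scene",S([[158,430]])[0],.01),on_plane("scene",S([[165,375]])[0],.065)])
obs=[("scene",[[0,0,60]],S([[165,392]]))]
c=on_plane("scene",S([[158,490]])[0],.01)
# foot corners, order by world angle: find yaw near from left-front edge
fs=np.array([on_plane("scene",q,.01) for q in S([[80,438],[220,430],[236,535],[90,540]])]);print(fs)
gs=np.array([on_plane("side",q,.01) for q in D([[473,180],[632,238],[520,265],[600,172]])]);print(gs)
hs=[on_plane("scene",q,.03) for q in un([[413,213],[440,150],[575,158],[557,222],[700,128],[665,290]],145,205,5)];print(np.array(hs))
hd=[on_plane("side",q,.03) for q in un([[212,222],[134,232],[118,122],[193,115],[45,58],[232,38]],310,260,4)];print(np.array(hd))
E
```

```text
[array([0.56910569, 0.21263991]), array([0.59373428, 0.21643932])]
[[0.57878513 0.18658061]
 [0.56436147 0.23393958]
 [0.61060977 0.24672167]
 [0.62356989 0.19867456]]
[[0.56045941 0.23080499]
 [0.62060371 0.19625413]
 [0.57566384 0.18449772]
 [0.61139734 0.2324329 ]]
[[ 0.57632219 -0.05072019]
 [ 0.54298173 -0.05227201]
 [ 0.53611679 -0.00182471]
 [ 0.56917753  0.00197154]
 [ 0.51066055  0.03882215]
 [ 0.59283232  0.04957229]]
[[ 5.72332272e-01 -5.31302789e-02]
 [ 5.39291357e-01 -5.62240099e-02]
 [ 5.36038406e-01  4.03503060e-04]
 [ 5.68720491e-01  2.27049328e-03]
 [ 5.06008550e-01  3.66029428e-02]
 [ 5.89350546e-01  4.30050774e-02]]
```

```bash
python3 - <<'E'
from h import *
S=lambda p:un(p,340,190,5); D=lambda p:un(p,250,165,5)
# stake frame yaw ~17: x axis ~ +world x. corners: (-,-),( -,+),(+,+),(+,-)
p=fit([.594,.215,17],[("scene",[[-25,-25,10],[-25,25,10],[25,25,10],[25,-25,10],[25,-25,0],[25,25,0]],S([[80,438],[220,430],[236,537],[90,540],[92,552],[236,547]])),
 ("side",[[-25,25,10],[25,-25,10],[-25,-25,10],[25,25,10],[25,-25,0],[-25,-25,0]],D([[473,180],[632,238],[520,265],[600,172],[632,250],[522,280]]))])
L=[[-15,-17,30],[-15,17,30],[38,17,30],[38,-17,30],[80,42,30],[80,-42,30]]
q=fit([.55,-.03,95],[("scene",L+[[-160,-45,10]],un([[413,213],[440,150],[575,158],[557,222],[700,128],[665,290],[35,262]],145,205,5)),
 ("side",L+[[-160,45,10],[-160,-45,10]],un([[212,222],[134,232],[118,122],[193,115],[45,58],[232,38],[122,562],[343,532]],310,260,4))])
for n,f in(("scene",(140,180,310,130)),("side",(230,160,180,250))):
    i=cv2.imread(f"pics/{n}0.png")
    wire(i,n,p,"stake");wire(i,n,q,"holder")
    x,y,w,h=f; k=min(800/w,600/h)
    cv2.imwrite(f"pics/ov_{n}.png",cv2.resize(i[y:y+h,x:x+w],None,fx=k,fy=k,interpolation=cv2.INTER_CUBIC))
print("sill",place(q,[[-56,0,10]]))
for n,uv in(("scene",un([[96,62]],145,205,5)[0]),("side",un([[229,423]],310,260,4)[0])): # post top centre
    w=on_plane(n,uv,.076); a=np.radians(q[2]); R=np.array([[np.cos(a),np.sin(a)],[-np.sin(a),np.cos(a)]]); print("post in holder",R@(w-q[:2])*1000)
E
```

```text
scene [[-0.4, -1.7], [-0.1, -1.1], [0.0, -0.7], [-0.1, -0.1], [-0.7, 1.2], [-0.4, 1.1]]
side [[0.6, -1.0], [1.2, -0.9], [-0.3, -0.3], [-1.3, -5.1], [1.0, 0.1], [-0.9, 0.1]]
pose [592.6 216. ] 15.35
scene [[0.6, -0.9], [-0.1, -1.2], [0.7, -0.2], [0.2, 0.0], [0.6, -1.4], [-1.4, -1.3], [-1.4, 0.2]]
side [[0.8, -1.4], [0.3, -1.4], [-0.4, 0.5], [0.3, -0.0], [0.4, -1.1], [0.4, -1.5], [-0.4, 1.9], [0.6, 1.6]]
pose [555.7 -37.1] 95.08
sill [[ 0.56061446 -0.09283291  0.01      ]]
post in holder [-133.31104943   -3.35290726]
post in holder [-136.56299298    0.67425085]
```

View pics/ov_scene.png

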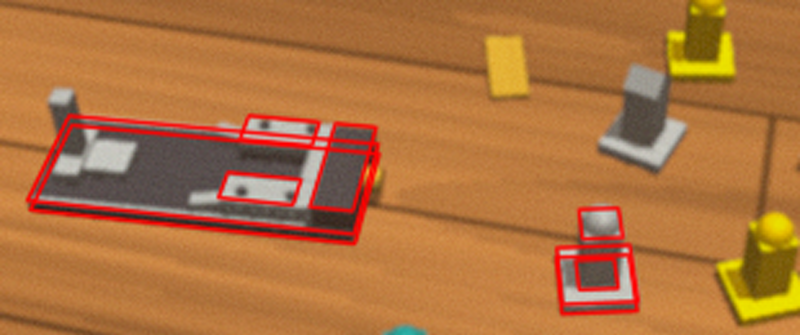

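View pics/ov_side.png

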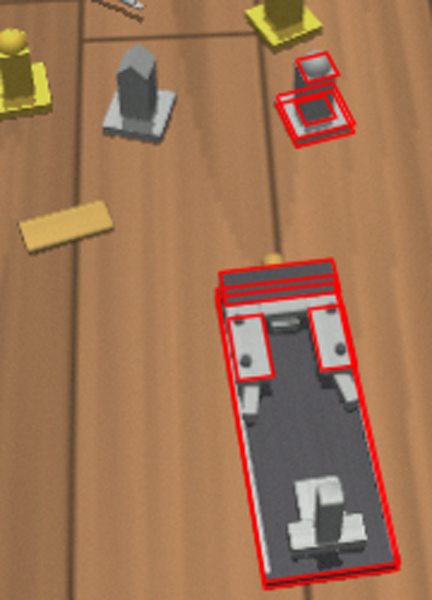

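```bash
cat >> h.py <<'E'
def Rt(ob): return Ro.from_euler('xyz',ob['tcp_rot'],degrees=True).as_matrix()
def Rdown(yawj):  # tool x down, tool y along world yaw angle (deg)
    a=np.radians(yawj);y=np.array([np.cos(a),np.sin(a),0]);x=np.array([0,0,-1.]);return np.c_[x,y,np.cross(x,y)]
def delta(pos,yawj):
    ob=status.get_obs();R=Rt(ob);best=None
    for k in(0,180):
        w=Ro.from_matrix(R.T@Rdown(yawj+k)).as_rotvec(degrees=True)
        if best is None or np.linalg.norm(w)<np.linalg.norm(best): best=w
    t=R.T@(np.array(pos)-ob['eef_pos'])
    print("t",round(ob['time'],2),"pos",np.round(ob['eef_pos']*1000,1),"jawyaw",np.round(np.degrees(np.arctan2(R[1,1],R[0,1])),1),"w",round(ob['gripper_width']*1000,1),"F",np.round(ob['force'],1),"q",np.round(ob['joints'],0))
    print("tilt x",np.round(R[:,0],4),"shift mm",np.round(t*1000,1),"rot",np.round(best,2)); return t,best
E
python3 - <<'E'
from h import *
delta([.5926,.216,.16],15.35+90); delta([.5926,.216,.16],15.35)
E
```

```text
t 0.15 pos [ 164.5 -498.3  230.9] jawyaw -71.7 w 85.2 F [ 0.1 -0.5  0.3] q [-81.  15.  -3.  72.  -0.  81.]
tilt x [-1.e-04  8.e-04 -1.e+00] shift mm [  71.4 -544.1 -630.4] rot [ 2.92 -0.    0.04]
t 0.15 pos [ 164.5 -498.3  230.9] jawyaw -71.7 w 85.2 F [ 0.1 -0.5  0.3] q [-81.  15.  -3.  72.  -0.  81.]
tilt x [-1.e-04  8.e-04 -1.e+00] shift mm [  71.4 -544.1 -630.4] rot [-8.708e+01 -4.000e-02  3.000e-02]
```

Request:
send_rows(commands=[{"tx":0.07,"ty":-0.544,"tz":-0.63,"wx":-87,"wy":0,"wz":0},{"tx":0.07,"ty":-0.544,"tz":-0.63,"wx":-87},{"tx":0.07,"ty":-0.544,"tz":-0.63,"wx":-87},{"tx":0.07,"ty":-0.544,"tz":-0.63,"wx":-87},{"tx":0.07,"ty":-0.544,"tz":-0.63,"wx":-87},{"tx":0.07,"ty":-0.544,"tz":-0.63,"wx":-87},{"tx":0.07,"ty":-0.544,"tz":-0.63,"wx":-87},{"tx":0.07,"ty":-0.544,"tz":-0.63,"wx":-87},{"tx":0.07,"ty":-0.544,"tz":-0.63,"wx":-87},{"tx":0.07,"ty":-0.544,"tz":-0.63,"wx":-87},{"tx":0.07,"ty":-0.544,"tz":-0.63,"wx":-87},{"tx":0.07,"ty":-0.544,"tz":-0.63,"wx":-87}])

```text
invalid input
```

```bash
python3 - <<'E'
from h import *
delta([.5926,.216,.16],15.35)
E
```

```text
t 0.15 pos [ 164.5 -498.3  230.9] jawyaw -71.7 w 85.2 F [ 0.1 -0.5  0.3] q [-81.  15.  -3.  72.  -0.  81.]
tilt x [-1.e-04  8.e-04 -1.e+00] shift mm [  71.4 -544.1 -630.4] rot [-8.708e+01 -4.000e-02  3.000e-02]
```

Request:
send_rows(commands=[{"wx":-87,"wy":0,"wz":0,"tx":0.07,"ty":-0.544,"tz":-0.63,"grip":0.085},{"wx":-87,"wy":0,"wz":0,"tx":0.07,"ty":-0.544,"tz":-0.63,"grip":0.085},{"wx":-87,"wy":0,"wz":0,"tx":0.07,"ty":-0.544,"tz":-0.63,"grip":0.085},{"wx":-87,"wy":0,"wz":0,"tx":0.07,"ty":-0.544,"tz":-0.63,"grip":0.085},{"wx":-87,"wy":0,"wz":0,"tx":0.07,"ty":-0.544,"tz":-0.63,"grip":0.085},{"wx":-87,"wy":0,"wz":0,"tx":0.07,"ty":-0.544,"tz":-0.63,"grip":0.085},{"wx":-87,"wy":0,"wz":0,"tx":0.07,"ty":-0.544,"tz":-0.63,"grip":0.085},{"wx":-87,"wy":0,"wz":0,"tx":0.07,"ty":-0.544,"tz":-0.63,"grip":0.085},{"wx":-87,"wy":0,"wz":0,"tx":0.07,"ty":-0.544,"tz":-0.63,"grip":0.085},{"wx":-87,"wy":0,"wz":0,"tx":0.07,"ty":-0.544,"tz":-0.63,"grip":0.085},{"wx":-87,"wy":0,"wz":0,"tx":0.07,"ty":-0.544,"tz":-0.63,"grip":0.085},{"wx":-87,"wy":0,"wz":0,"tx":0.07,"ty":-0.544,"tz":-0.63,"grip":0.085}], newtons=60)

```text
time: 1.15
eef_pos: [0.421, -0.0689, 0.1894]
tcp_rot: [149.2, 90.0, 73.8]
force: [1.3, -1.4, 0.8]
gripper_width: 0.0851
```

```bash
python3 - <<'E'
from h import *
delta([.5926,.216,.16],15.35)
E
```

```text
t 1.15 pos [421.  -68.9 189.4] jawyaw 14.6 w 85.1 F [ 1.3 -1.4  0.8] q [-20.   7. -20.  63.   0.  55.]
tilt x [ 2.e-04  6.e-04 -1.e+00] shift mm [  29.6  237.7 -232.6] rot [-0.78 -0.03 -0.02]
```

Request:
send_rows(commands=[{"wx":-0.8,"wy":0,"wz":0,"tx":0.03,"ty":0.238,"tz":-0.233,"grip":0.085},{"wx":-0.8,"wy":0,"wz":0,"tx":0.03,"ty":0.238,"tz":-0.233,"grip":0.085},{"wx":-0.8,"wy":0,"wz":0,"tx":0.03,"ty":0.238,"tz":-0.233,"grip":0.085},{"wx":-0.8,"wy":0,"wz":0,"tx":0.03,"ty":0.238,"tz":-0.233,"grip":0.085},{"wx":-0.8,"wy":0,"wz":0,"tx":0.03,"ty":0.238,"tz":-0.233,"grip":0.085},{"wx":-0.8,"wy":0,"wz":0,"tx":0.03,"ty":0.238,"tz":-0.233,"grip":0.085},{"wx":-0.8,"wy":0,"wz":0,"tx":0.03,"ty":0.238,"tz":-0.233,"grip":0.085},{"wx":-0.8,"wy":0,"wz":0,"tx":0.03,"ty":0.238,"tz":-0.233,"grip":0.085},{"wx":-0.8,"wy":0,"wz":0,"tx":0.03,"ty":0.238,"tz":-0.233,"grip":0.085},{"wx":-0.8,"wy":0,"wz":0,"tx":0.03,"ty":0.238,"tz":-0.233,"grip":0.085},{"wx":-0.8,"wy":0,"wz":0,"tx":0.03,"ty":0.238,"tz":-0.233,"grip":0.085},{"wx":-0.8,"wy":0,"wz":0,"tx":0.03,"ty":0.238,"tz":-0.233,"grip":0.085}])

```text
time: 2.15
eef_pos: [0.5923, 0.2154, 0.1598]
tcp_rot: [-176.5, 90.0, 108.8]
force: [0.5, -1.2, -0.8]
gripper_width: 0.0853
```

```bash
python3 - <<'E'
from h import *
import pickle
delta([.5926,.216,.16],15.35)
ob=status.get_obs(); i=vision.capture("wrist"); cv2.imwrite("pics/w1.png",i); pickle.dump(ob,open("ob1.pkl","wb"))
j=i.copy(); wire(j,"wrist",[.5926,.216,15.35],"stake",ob); cv2.imwrite("pics/w1o.png",j)
E
```

```text
t 2.15 pos [592.3 215.4 159.8] jawyaw 15.3 w 85.3 F [ 0.5 -1.2 -0.8] q [13. 27.  5. 68.  0. 87.]
tilt x [-1.e-04  3.e-04 -1.e+00] shift mm [-0.2  0.5 -0.5] rot [-0.03 -0.02  0.  ]
```

View pics/w1o.png

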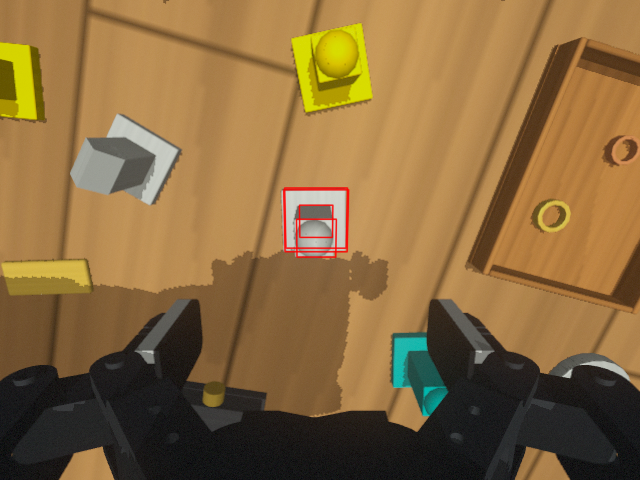

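```bash
python3 - <<'E'
from h import *
i=cv2.imread("pics/w1.png"); cv2.imwrite("pics/w1c.png",cv2.resize(i[175:265,265:365],None,fx=6,fy=6,interpolation=cv2.INTER_CUBIC))
E
```

```text
(no output)
```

View pics/w1c.png

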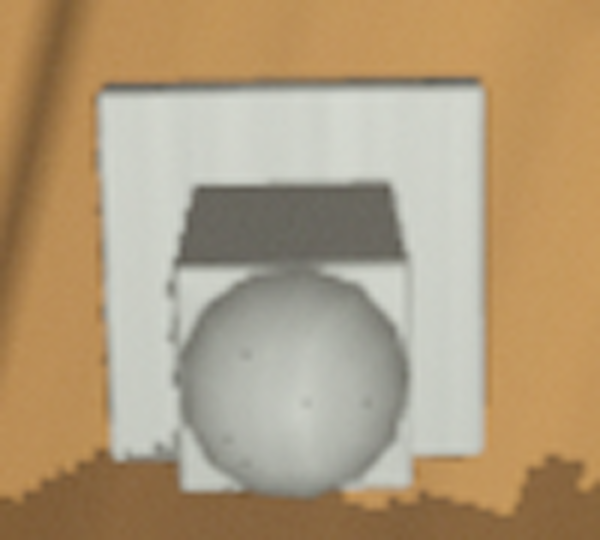

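```bash
python3 - <<'E'
from h import *
import pickle
ob=pickle.load(open("ob1.pkl","rb"))
p=fit([.592,.215,15],[("wrist",[[-25,25,10],[25,25,10],[25,-25,10],[-25,-25,10],[-13,13,60],[13,13,60],[-13,-13,60],[13,-13,60]],un([[100,92],[482,85],[484,453],[113,460],[178,263],[408,263],[182,490],[412,486]],265,175,6))],ob)
delta([p[0],p[1],.026],p[2])
E
```

```text
wrist [[-0.5, -0.4], [0.8, -0.4], [0.1, 0.3], [-0.1, 0.2], [-0.8, 0.2], [0.7, -0.5], [-0.2, 0.3], [0.2, 0.3]]
pose [591.1 215.9] 16.37
t 2.2 pos [592.4 215.3 160. ] jawyaw 15.3 w 84.8 F [ 0.4 -0.5 -0.6] q [13. 27.  5. 68.  0. 87.]
tilt x [ 3.e-04  5.e-04 -1.e+00] shift mm [134.   -1.1  -0.9] rot [-1.07 -0.02 -0.02]
```

Request:
send_rows(commands=[{"wx":-1.1,"wy":0,"wz":0,"tx":0.04,"ty":-0.001,"tz":-0.001,"grip":0.085},{"wx":-1.1,"wy":0,"wz":0,"tx":0.08,"ty":-0.001,"tz":-0.001,"grip":0.085},{"wx":-1.1,"wy":0,"wz":0,"tx":0.115,"ty":-0.001,"tz":-0.001,"grip":0.085},{"wx":-1.1,"wy":0,"wz":0,"tx":0.134,"ty":-0.001,"tz":-0.001,"grip":0.085},{"wx":-1.1,"wy":0,"wz":0,"tx":0.134,"ty":-0.001,"tz":-0.001,"grip":0.085},{"wx":-1.1,"wy":0,"wz":0,"tx":0.134,"ty":-0.001,"tz":-0.001,"grip":0.085}])

```text
time: 2.7
eef_pos: [0.5908, 0.2151, 0.0265]
tcp_rot: [-131.3, 90.0, 155.1]
force: [0.0, 0.5, 0.6]
gripper_width: 0.0846
```

```bash
python3 - <<'E'
from h import *
delta([.5911,.2159,.026],16.37)
cv2.imwrite("pics/w2.png",vision.capture("wrist"))
E
```

```text
t 2.7 pos [590.8 215.1  26.5] jawyaw 16.3 w 84.6 F [0.  0.5 0.6] q [13. 32. -8. 50.  0. 86.]
tilt x [-6.e-04  3.e-04 -1.e+00] shift mm [ 0.5  0.6 -0.7] rot [-0.04 -0.03  0.03]
```

View pics/w2.png

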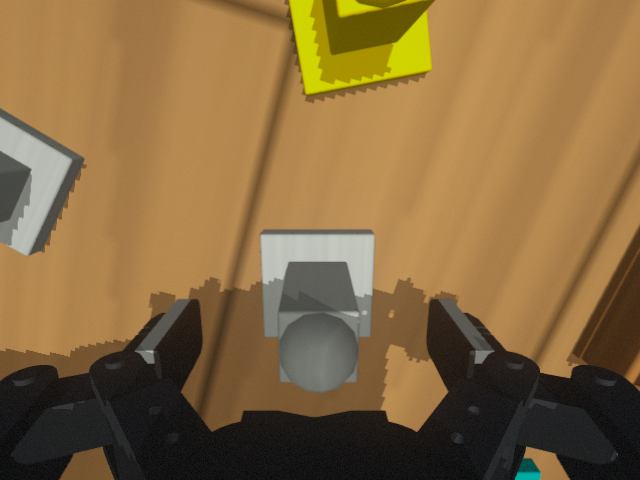

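The stake sits between the open fingers at about (318,330), so I'll close on the shank.

Request:
send_rows(commands=[{"wx":0,"wy":0,"wz":0,"tx":0,"ty":0.0003,"tz":-0.0005,"grip":0.02},{"wx":0,"wy":0,"wz":0,"tx":0,"ty":0.0003,"tz":-0.0005,"grip":0.02},{"wx":0,"wy":0,"wz":0,"tx":0,"ty":0.0003,"tz":-0.0005,"grip":0.02},{"wx":0,"wy":0,"wz":0,"tx":0,"ty":0.0003,"tz":-0.0005,"grip":0.02},{"wx":0,"wy":0,"wz":0,"tx":0,"ty":0.0003,"tz":-0.0005,"grip":0.02},{"wx":0,"wy":0,"wz":0,"tx":0,"ty":0.0003,"tz":-0.0005,"grip":0.02},{"wx":0,"wy":0,"wz":0,"tx":0,"ty":0.0003,"tz":-0.0005,"grip":0.02},{"wx":0,"wy":0,"wz":0,"tx":0,"ty":0.0003,"tz":-0.0005,"grip":0.02}], newtons=60)

```text
time: 3.42
eef_pos: [0.592, 0.2161, 0.0282]
tcp_rot: [94.2, 89.9, 20.6]
force: [-1.8, -0.8, 5.8]
gripper_width: 0.0255
```

```bash
python3 - <<'E'
from h import *
delta([.5911,.2159,.026],16.37)
E
```

```text
t 3.42 pos [592.  216.1  28.2] jawyaw 16.3 w 25.5 F [-1.8 -0.8  5.8] q [13. 32. -8. 50.  0. 86.]
tilt x [ 2.2e-03  8.0e-04 -1.0e+00] shift mm [ 2.2 -0.9 -0.1] rot [-0.02 -0.01 -0.14]
```

Request:
send_rows(commands=[{"wx":0,"wy":0,"wz":0,"tx":-0.02,"ty":0,"tz":0,"grip":0.02},{"wx":0,"wy":0,"wz":0,"tx":-0.05,"ty":0,"tz":0,"grip":0.02},{"wx":0,"wy":0,"wz":0,"tx":-0.075,"ty":0,"tz":0,"grip":0.02},{"wx":0,"wy":0,"wz":0,"tx":-0.075,"ty":0,"tz":0,"grip":0.02},{"wx":0,"wy":0,"wz":0,"tx":-0.075,"ty":0,"tz":0,"grip":0.02}])

```text
time: 3.83
eef_pos: [0.5922, 0.2162, 0.1038]
tcp_rot: [91.1, 89.8, 17.4]
force: [0.3, -0.1, -4.9]
gripper_width: 0.0248
```

```bash
python3 - <<'E'
from h import *
t,w=delta([.5606,-.0928,.10],5.08)
cv2.imwrite("pics/w3.png",vision.capture("wrist"))
E
```

```text
t 3.83 pos [592.2 216.2 103.8] jawyaw 16.4 w 24.8 F [ 0.3 -0.1 -4.9] q [13. 29. -2. 60.  0. 86.]
tilt x [ 0.0038  0.0012 -1.    ] shift mm [   3.3 -117.4  287.6] rot [11.28 -0.03 -0.23]
```

View pics/w3.png

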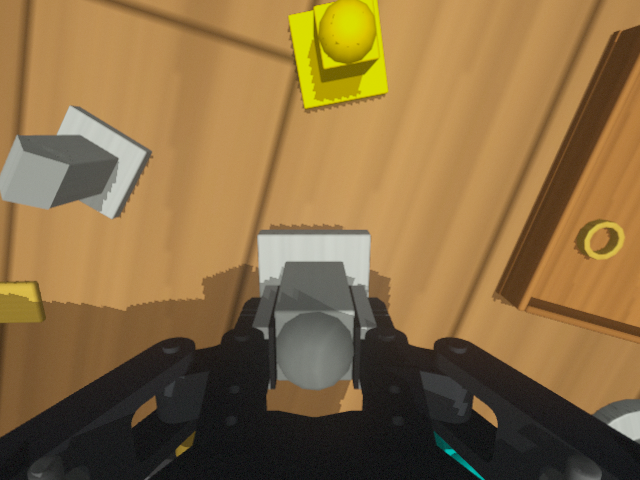

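Request:
send_rows(commands=[{"wx":11.3,"wy":0,"wz":-0.2,"tx":0.003,"ty":-0.117,"tz":0.288,"grip":0.02},{"wx":11.3,"wy":0,"wz":-0.2,"tx":0.003,"ty":-0.117,"tz":0.288,"grip":0.02},{"wx":11.3,"wy":0,"wz":-0.2,"tx":0.003,"ty":-0.117,"tz":0.288,"grip":0.02},{"wx":11.3,"wy":0,"wz":-0.2,"tx":0.003,"ty":-0.117,"tz":0.288,"grip":0.02},{"wx":11.3,"wy":0,"wz":-0.2,"tx":0.003,"ty":-0.117,"tz":0.288,"grip":0.02},{"wx":11.3,"wy":0,"wz":-0.2,"tx":0.003,"ty":-0.117,"tz":0.288,"grip":0.02},{"wx":11.3,"wy":0,"wz":-0.2,"tx":0.003,"ty":-0.117,"tz":0.288,"grip":0.02},{"wx":11.3,"wy":0,"wz":-0.2,"tx":0.003,"ty":-0.117,"tz":0.288,"grip":0.02},{"wx":11.3,"wy":0,"wz":-0.2,"tx":0.003,"ty":-0.117,"tz":0.288,"grip":0.02},{"wx":11.3,"wy":0,"wz":-0.2,"tx":0.003,"ty":-0.117,"tz":0.288,"grip":0.02},{"wx":11.3,"wy":0,"wz":-0.2,"tx":0.003,"ty":-0.117,"tz":0.288,"grip":0.02}])

```text
time: 4.8
eef_pos: [0.5596, -0.0927, 0.098]
tcp_rot: [-108.5, 89.8, 166.5]
force: [-0.2, 0.7, -4.5]
gripper_width: 0.025
```

```bash
python3 - <<'E'
from h import *
import pickle
delta([.5606,-.0928,.10],5.08)
ob=status.get_obs(); i=vision.capture("wrist"); cv2.imwrite("pics/w4.png",i); pickle.dump(ob,open("ob4.pkl","wb"))
cv2.imwrite("pics/w4c.png",cv2.resize(i[60:300,210:450],None,fx=2.5,fy=2.5,interpolation=cv2.INTER_CUBIC))
wire(i,"wrist",[.5557,-.0371,95.08],"holder",ob); cv2.imwrite("pics/w4o.png",i)
E
```

```text
t 4.8 pos [559.6 -92.7  98. ] jawyaw 5.0 w 25.0 F [-0.2  0.7 -4.5] q [-18.  23. -12.  55.  -0.  67.]
tilt x [-3.9e-03  9.0e-04 -1.0e+00] shift mm [-2.   1.   0.2] rot [-0.03 -0.07  0.22]
```

View pics/w4o.png

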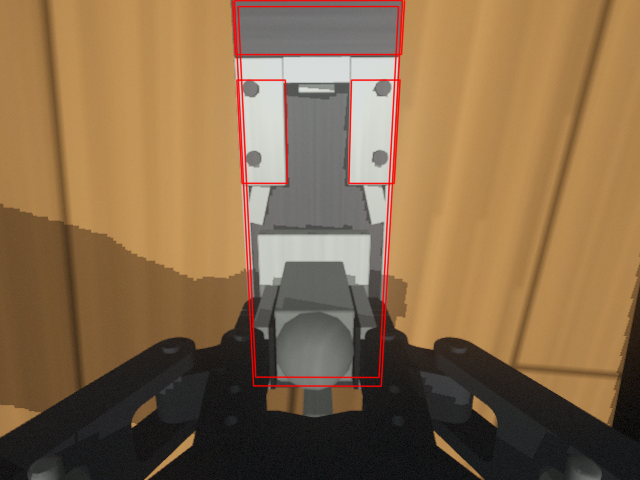

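View pics/w4c.png

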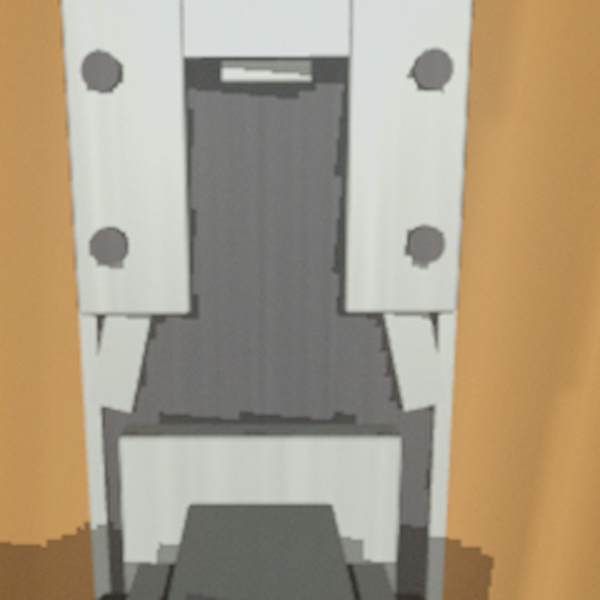

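```bash
python3 - <<'E'
from h import *
import pickle
ob=pickle.load(open("ob4.pkl","rb"))
q=fit([.5557,-.0371,95],[("wrist",[[-15,17,30],[-15,-17,30],[38,17,30],[38,-17,30],[-15,42,30],[-15,-42,30]],un([[189,312],[345,312],[184,57],[350,57],[79,312],[456,312]],210,60,2.5))],ob)
# stake in hand: fit foot front-corners, assume z: TCP-28
f=[Rt(ob).T@(np.r_[on_plane("wrist",c,ob['eef_pos'][2]-.018,ob),ob['eef_pos'][2]-.018]-ob['eef_pos']) for c in un([[120,435],[400,435]],210,60,2.5)]
print("foot front top corners in tool mm",np.round(np.array(f)*1000,1))
for n in (q,[.5557,-.0371,95.08]):
    print("sill",place(n,[[-56,0,10]]),"mouth",place(n,[[-15,0,10]]))
# pad face: in image pad top between crop (220,60)-(312,80)
for z in(.015,.02): print([np.round(on_plane("wrist",c,z,ob),4) for c in un([[266,81]],210,60,2.5)])
E
```

```text
wrist [[0.5, 0.4], [-0.5, 0.3], [0.3, -0.6], [-0.2, -0.7], [-0.6, 0.4], [0.4, 0.3]]
pose [555.2 -38.2] 95.18
foot front top corners in tool mm [[ 18.1 -25.3 -24.8]
 [ 17.9  23.7 -24.9]]
sill [[ 0.56022411 -0.09399491  0.01      ]] mouth [[ 0.55652432 -0.05316218  0.01      ]]
sill [[ 0.56065861 -0.09288003  0.01      ]] mouth [[ 0.5570282  -0.05204108  0.01      ]]
[array([ 0.5518, -0.0039])]
[array([ 0.5519, -0.0044])]
```

```bash
python3 - <<'E'
from h import *
delta([.5610,-.0940,.043],5.18)
E
```

```text
t 4.85 pos [559.8 -92.3  98.3] jawyaw 5.1 w 25.3 F [ 0.  -0.9 -3.8] q [-18.  23. -12.  55.  -0.  67.]
tilt x [-3.5e-03  8.0e-04 -1.0e+00] shift mm [55.3  1.3  1.8] rot [-0.08 -0.06  0.2 ]
```

Request:
send_rows(commands=[{"wx":0,"wy":0,"wz":0.2,"tx":0.02,"ty":0.0013,"tz":0.0018,"grip":0.02},{"wx":0,"wy":0,"wz":0.2,"tx":0.04,"ty":0.0013,"tz":0.0018,"grip":0.02},{"wx":0,"wy":0,"wz":0.2,"tx":0.052,"ty":0.0013,"tz":0.0018,"grip":0.02},{"wx":0,"wy":0,"wz":0.2,"tx":0.055,"ty":0.0013,"tz":0.0018,"grip":0.02},{"wx":0,"wy":0,"wz":0.2,"tx":0.055,"ty":0.0013,"tz":0.0018,"grip":0.02},{"wx":0,"wy":0,"wz":0.2,"tx":0.055,"ty":0.0013,"tz":0.0018,"grip":0.02}])

```text
time: 5.35
eef_pos: [0.5614, -0.0934, 0.0437]
tcp_rot: [157.6, 89.9, 72.8]
force: [0.4, -0.0, -5.0]
gripper_width: 0.0251
```

```bash
python3 - <<'E'
from h import *
import pickle
delta([.5610,-.0940,.038],5.18)
ob=status.get_obs(); i=vision.capture("wrist"); cv2.imwrite("pics/w5.png",i); pickle.dump(ob,open("ob5.pkl","wb"))
cv2.imwrite("pics/s5.png",cv2.resize(vision.capture("side")[230:410,290:420],None,fx=3.3,fy=3.3,interpolation=cv2.INTER_CUBIC))
E
```

```text
t 5.35 pos [561.4 -93.4  43.7] jawyaw 5.2 w 25.1 F [ 0.4 -0.  -5. ] q [-18.  26. -16.  47.   0.  67.]
tilt x [ 3.e-04  1.e-03 -1.e+00] shift mm [ 5.7 -0.4  0.6] rot [-0.02 -0.05 -0.02]
```

View pics/w5.png

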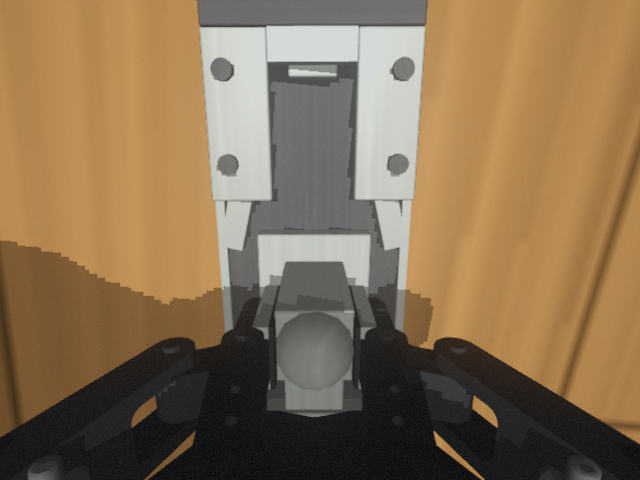

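View pics/s5.png

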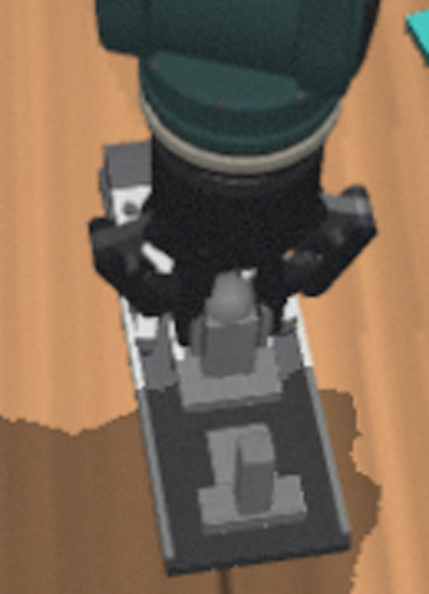

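Request:
send_rows(commands=[{"wx":0,"wy":0,"wz":0,"tx":0.002,"ty":0,"tz":0.0005,"grip":0.02},{"wx":0,"wy":0,"wz":0,"tx":0.004,"ty":0,"tz":0.0005,"grip":0.02},{"wx":0,"wy":0,"wz":0,"tx":0.004,"ty":0,"tz":0.0005,"grip":0.02}])

```text
time: 5.7
eef_pos: [0.5617, -0.0943, 0.0401]
tcp_rot: [105.7, 89.9, 20.8]
force: [0.6, -0.6, -4.2]
gripper_width: 0.0251
```

Request:
send_rows(commands=[{"wx":0,"wy":0,"wz":0,"tx":0.001,"ty":0,"tz":0,"grip":0.02},{"wx":0,"wy":0,"wz":0,"tx":0.001,"ty":0,"tz":0,"grip":0.02}])

```text
time: 5.87
eef_pos: [0.5617, -0.0944, 0.039]
tcp_rot: [109.4, 89.9, 24.5]
force: [0.0, -0.2, -5.1]
gripper_width: 0.0252
```

Request:
send_rows(commands=[{"wx":0,"wy":0,"wz":0,"tx":0.001,"ty":-0.0005,"tz":0,"grip":0.02},{"wx":0,"wy":0,"wz":0,"tx":0.001,"ty":-0.0005,"tz":0,"grip":0.02}])

```text
time: 6.03
eef_pos: [0.5614, -0.0945, 0.0383]
tcp_rot: [101.8, 89.9, 16.9]
force: [-0.1, 0.4, 0.2]
gripper_width: 0.0251
```

Request:
send_rows(commands=[{"wx":0,"wy":0,"wz":0,"tx":0.0003,"ty":-0.0003,"tz":-0.003,"grip":0.02},{"wx":0,"wy":0,"wz":0,"tx":0.0003,"ty":-0.0003,"tz":-0.006,"grip":0.02},{"wx":0,"wy":0,"wz":0,"tx":0.0003,"ty":-0.0003,"tz":-0.009,"grip":0.02},{"wx":0,"wy":0,"wz":0,"tx":0.0003,"ty":-0.0003,"tz":-0.012,"grip":0.02},{"wx":0,"wy":0,"wz":0,"tx":0.0003,"ty":-0.0003,"tz":-0.012,"grip":0.02}])

```text
time: 6.45
eef_pos: [0.5602, -0.082, 0.0382]
tcp_rot: [96.5, 89.8, 11.6]
force: [-0.6, 1.3, 4.7]
gripper_width: 0.0254
```

```bash
python3 - <<'E'
from h import *
delta([.5610-.0903*.0115,-.0940+.0115*.9959,.038],5.18)
i=vision.capture("wrist"); cv2.imwrite("pics/w6.png",cv2.resize(i[60:300,190:430],None,fx=2.5,fy=2.5,interpolation=cv2.INTER_CUBIC))
E
```

```text
t 6.45 pos [560.2 -82.   38.2] jawyaw 5.1 w 25.4 F [-0.6  1.3  4.7] q [-17.  26. -17.  46.   0.  68.]
tilt x [ 2.6e-03  5.0e-04 -1.0e+00] shift mm [ 0.2 -0.3  0.5] rot [-0.04 -0.02 -0.15]
```

View pics/w6.png

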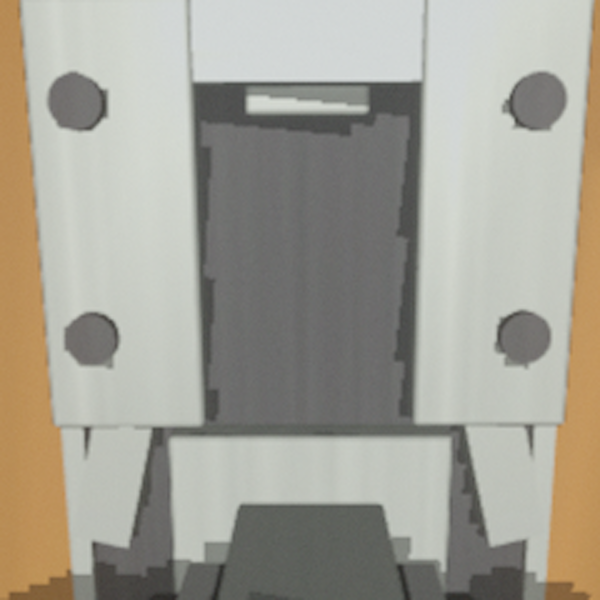

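Request:
send_rows(commands=[{"wx":0,"wy":0,"wz":0,"tx":-0.0004,"ty":-0.0002,"tz":-0.003,"grip":0.02},{"wx":0,"wy":0,"wz":0,"tx":-0.0004,"ty":-0.0002,"tz":-0.006,"grip":0.02},{"wx":0,"wy":0,"wz":0,"tx":-0.0004,"ty":-0.0002,"tz":-0.009,"grip":0.02},{"wx":0,"wy":0,"wz":0,"tx":-0.0004,"ty":-0.0002,"tz":-0.012,"grip":0.02},{"wx":0,"wy":0,"wz":0,"tx":-0.0004,"ty":-0.0002,"tz":-0.012,"grip":0.02}])

```text
time: 6.92
eef_pos: [0.5585, -0.0692, 0.0384]
tcp_rot: [126.3, 89.9, 41.5]
force: [0.1, 0.6, -4.7]
gripper_width: 0.0253
```

```bash
python3 - <<'E'
from h import *
delta([.5610-.0903*.0235,-.0940+.0235*.9959,.038],5.18)
print(status.get_obs()['torque'])
E
```

```text
t 6.92 pos [558.5 -69.2  38.4] jawyaw 5.2 w 25.3 F [ 0.1  0.6 -4.7] q [-15.  26. -18.  46.   0.  69.]
tilt x [ 0.0019  0.0016 -1.    ] shift mm [0.4 0.3 1.4] rot [-0.   -0.08 -0.11]
[ 0.01521704 -0.00644683 -0.0343693 ]
```

Request:
send_rows(commands=[{"wx":0,"wy":0,"wz":0,"tx":0.0003,"ty":0.0003,"tz":-0.003,"grip":0.02},{"wx":0,"wy":0,"wz":0,"tx":0.0003,"ty":0.0003,"tz":-0.006,"grip":0.02},{"wx":0,"wy":0,"wz":0,"tx":0.0003,"ty":0.0003,"tz":-0.009,"grip":0.02},{"wx":0,"wy":0,"wz":0,"tx":0.0003,"ty":0.0003,"tz":-0.012,"grip":0.02},{"wx":0,"wy":0,"wz":0,"tx":0.0003,"ty":0.0003,"tz":-0.012,"grip":0.02}])

```text
time: 7.33
eef_pos: [0.5578, -0.0567, 0.0383]
tcp_rot: [125.3, 89.8, 40.5]
force: [-0.7, 1.1, 2.7]
gripper_width: 0.0254
```

```bash
python3 - <<'E'
from h import *
delta([.5610-.0903*.0375,-.0940+.0375*.9959,.038],5.18)
print(status.get_obs()['torque'])
E
```

```text
t 7.33 pos [557.8 -56.7  38.3] jawyaw 5.2 w 25.4 F [-0.7  1.1  2.7] q [-14.  26. -18.  46.   0.  71.]
tilt x [ 0.0022  0.0019 -1.    ] shift mm [ 0.3 -0.2 -0.1] rot [ 0.02 -0.1  -0.14]
[ 0.15818599 -0.08615536 -0.00150319]
```

Request:
send_rows(commands=[{"wx":0,"wy":0,"wz":0,"tx":-0.0001,"ty":-0.0002,"tz":-0.003,"grip":0.02},{"wx":0,"wy":0,"wz":0,"tx":-0.0001,"ty":-0.0002,"tz":-0.006,"grip":0.02},{"wx":0,"wy":0,"wz":0,"tx":-0.0001,"ty":-0.0002,"tz":-0.009,"grip":0.02},{"wx":0,"wy":0,"wz":0,"tx":-0.0001,"ty":-0.0002,"tz":-0.012,"grip":0.02},{"wx":0,"wy":0,"wz":0,"tx":-0.0001,"ty":-0.0002,"tz":-0.014,"grip":0.02},{"wx":0,"wy":0,"wz":0,"tx":-0.0001,"ty":-0.0002,"tz":-0.014,"grip":0.02}])

```text
time: 7.83
eef_pos: [0.5561, -0.0421, 0.0383]
tcp_rot: [136.6, 89.8, 51.9]
force: [-0.3, 1.6, -1.4]
gripper_width: 0.0253
```

```bash
python3 - <<'E'
from h import *
delta([.5610-.0903*.0515,-.0940+.0515*.9959,.038],5.18)
i=vision.capture("wrist"); cv2.imwrite("pics/w7.png",cv2.resize(i[60:300,190:430],None,fx=2.5,fy=2.5,interpolation=cv2.INTER_CUBIC))
E
```

```text
t 7.83 pos [556.1 -42.1  38.3] jawyaw 5.2 w 25.3 F [-0.3  1.6 -1.4] q [-13.  26. -19.  46.   0.  72.]
tilt x [ 0.0019  0.0024 -1.    ] shift mm [0.3 0.2 0.6] rot [ 0.06 -0.13 -0.12]
```

View pics/w7.png

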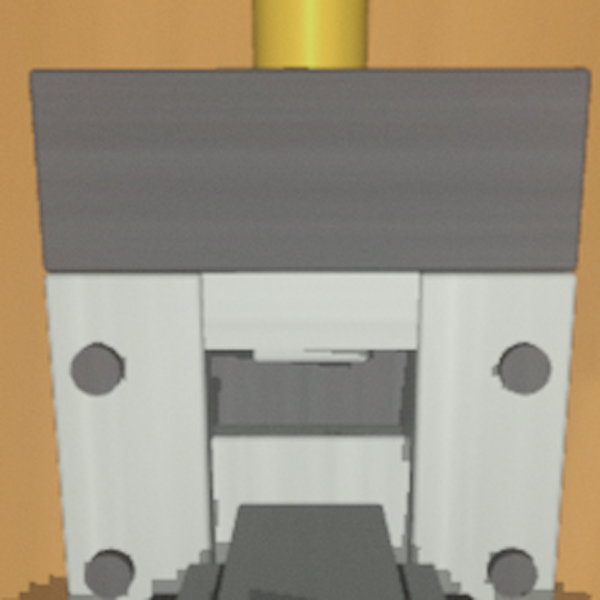

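Request:
send_rows(commands=[{"wx":0,"wy":0,"wz":0,"tx":0,"ty":0,"tz":-0.002,"grip":0.02},{"wx":0,"wy":0,"wz":0,"tx":0,"ty":0,"tz":-0.004,"grip":0.02},{"wx":0,"wy":0,"wz":0,"tx":0,"ty":0,"tz":-0.006,"grip":0.02},{"wx":0,"wy":0,"wz":0,"tx":0,"ty":0,"tz":-0.008,"grip":0.02},{"wx":0,"wy":0,"wz":0,"tx":0,"ty":0,"tz":-0.008,"grip":0.02}])

```text
time: 8.3
eef_pos: [0.5553, -0.0338, 0.0383]
tcp_rot: [142.4, 89.8, 57.6]
force: [-0.0, 1.2, -1.9]
gripper_width: 0.0254
```

Request:
send_rows(commands=[{"wx":0,"wy":0,"wz":0,"tx":0,"ty":0,"tz":-0.001,"grip":0.02},{"wx":0,"wy":0,"wz":0,"tx":0,"ty":0,"tz":-0.001,"grip":0.02}])

```text
time: 8.47
eef_pos: [0.5552, -0.0327, 0.0383]
tcp_rot: [144.5, 89.8, 59.8]
force: [0.1, 0.3, -2.5]
gripper_width: 0.0253
```

Request:
send_rows(commands=[{"wx":0,"wy":0,"wz":0,"tx":0,"ty":0,"tz":-0.001,"grip":0.02},{"wx":0,"wy":0,"wz":0,"tx":0,"ty":0,"tz":-0.001,"grip":0.02}])

```text
time: 8.63
eef_pos: [0.5551, -0.0316, 0.0383]
tcp_rot: [145.3, 89.8, 60.6]
force: [-0.4, 0.1, -2.2]
gripper_width: 0.0248
```

Request:
send_rows(commands=[{"wx":0,"wy":0,"wz":0,"tx":0,"ty":0,"tz":-0.001,"grip":0.02},{"wx":0,"wy":0,"wz":0,"tx":0,"ty":0,"tz":-0.001,"grip":0.02}])

```text
time: 8.8
eef_pos: [0.555, -0.0305, 0.0383]
tcp_rot: [144.5, 89.8, 59.8]
force: [-0.7, 0.0, -2.2]
gripper_width: 0.0251
```

Request:
send_rows(commands=[{"wx":0,"wy":0,"wz":0,"tx":0,"ty":0,"tz":-0.001,"grip":0.02},{"wx":0,"wy":0,"wz":0,"tx":0,"ty":0,"tz":-0.001,"grip":0.02}])

```text
time: 8.97
eef_pos: [0.5549, -0.0293, 0.0383]
tcp_rot: [145.4, 89.8, 60.7]
force: [-0.7, -0.7, -2.5]
gripper_width: 0.0252
```

Request:
send_rows(commands=[{"wx":0,"wy":0,"wz":0,"tx":0,"ty":0,"tz":-0.001,"grip":0.02},{"wx":0,"wy":0,"wz":0,"tx":0,"ty":0,"tz":-0.001,"grip":0.02}])

```text
time: 9.13
eef_pos: [0.5548, -0.0286, 0.0383]
tcp_rot: [134.9, 89.8, 50.2]
force: [0.3, -4.3, -2.9]
gripper_width: 0.0253
```

Request:
send_rows(commands=[{"wx":0,"wy":0,"wz":0,"tx":0,"ty":0,"tz":-0.001,"grip":0.02},{"wx":0,"wy":0,"wz":0,"tx":0,"ty":0,"tz":-0.001,"grip":0.02}])

```text
time: 9.3
eef_pos: [0.5548, -0.0281, 0.0384]
tcp_rot: [109.6, 89.9, 24.8]
force: [-0.1, -6.1, -3.5]
gripper_width: 0.0251
```

```bash
python3 - <<'E'
from h import *
delta([.5549,-.0275,.038],5.18)
E
```

```text
t 9.3 pos [554.8 -28.1  38.4] jawyaw 5.2 w 25.1 F [-0.1 -6.1 -3.5] q [-11.  25. -19.  46.   0.  73.]
tilt x [ 1.8e-03  8.0e-04 -1.0e+00] shift mm [ 0.4  0.2 -0.6] rot [ 0.06 -0.04 -0.11]
```

Request:
send_rows(commands=[{"wx":0,"wy":0,"wz":0,"tx":0,"ty":0,"tz":-0.0014,"grip":0.02},{"wx":0,"wy":0,"wz":0,"tx":0,"ty":0,"tz":-0.0014,"grip":0.02}])

```text
time: 9.47
eef_pos: [0.5547, -0.0274, 0.0385]
tcp_rot: [51.9, 89.9, -32.9]
force: [0.3, -9.0, -3.5]
gripper_width: 0.0253
```

Request:
send_rows(commands=[{"wx":0,"wy":0,"wz":0,"tx":0,"ty":0,"tz":-0.001,"grip":0.02},{"wx":0,"wy":0,"wz":0,"tx":0,"ty":0,"tz":-0.001,"grip":0.02}])

```text
time: 9.63
eef_pos: [0.5547, -0.0273, 0.0385]
tcp_rot: [22.9, 89.8, -62.0]
force: [0.5, -9.0, -3.2]
gripper_width: 0.0254
```

Request:
send_rows(commands=[{"wx":0,"wy":0,"wz":0,"tx":0.0004,"ty":0,"tz":-0.0014,"grip":0.02},{"wx":0,"wy":0,"wz":0,"tx":0.0004,"ty":0,"tz":-0.0014,"grip":0.02}])

```text
time: 9.8
eef_pos: [0.5547, -0.0271, 0.0385]
tcp_rot: [13.3, 89.6, -71.5]
force: [-1.7, -10.7, 0.4]
gripper_width: 0.0249
```

```bash
python3 - <<'E'
from h import *
delta([.5547,-.0275,.038],5.18)
i=vision.capture("wrist"); cv2.imwrite("pics/w8.png",cv2.resize(i[60:300,190:430],None,fx=2.5,fy=2.5,interpolation=cv2.INTER_CUBIC))
E
```

```text
t 9.8 pos [554.7 -27.1  38.5] jawyaw 5.1 w 24.9 F [ -1.7 -10.7   0.4] q [-11.  25. -19.  45.  -0.  74.]
tilt x [ 0.0021 -0.0063 -1.    ] shift mm [ 0.5 -0.1  0.4] rot [-0.04  0.37 -0.09]
```

View pics/w8.png

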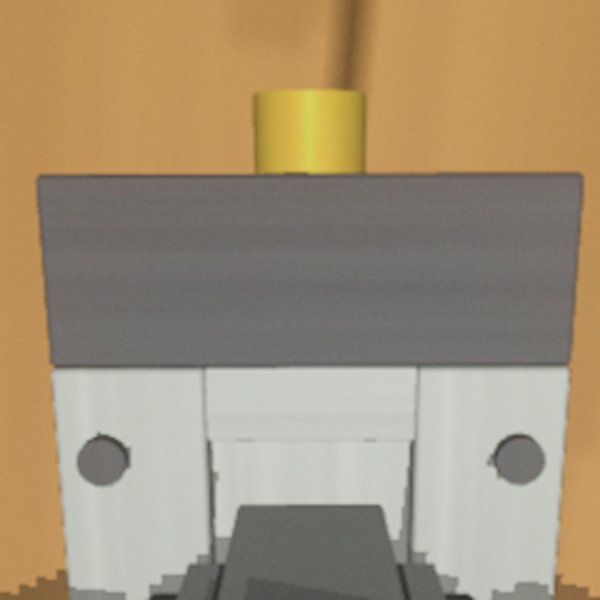

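Request:
send_rows(commands=[{"wx":0,"wy":0,"wz":0,"tx":0,"ty":0,"tz":-0.001,"grip":0.06},{"wx":0,"wy":0,"wz":0,"tx":0,"ty":0,"tz":-0.001,"grip":0.06},{"wx":0,"wy":0,"wz":0,"tx":0,"ty":0,"tz":-0.0005,"grip":0.06},{"wx":0,"wy":0,"wz":0,"tx":0,"ty":0,"tz":-0.0005,"grip":0.06},{"wx":0,"wy":0,"wz":0,"tx":0,"ty":0,"tz":0,"grip":0.06},{"wx":0,"wy":0,"wz":0,"tx":0,"ty":0,"tz":0,"grip":0.06}])

```text
time: 10.35
eef_pos: [0.5547, -0.0271, 0.0385]
tcp_rot: [13.8, 89.6, -71.0]
force: [0.1, 0.2, 0.3]
gripper_width: 0.0601
```

```bash
python3 - <<'E'
from h import *
delta([.5547,-.0275,.14],5.18)
i=vision.capture("wrist"); cv2.imwrite("pics/w9.png",i)
E
```

```text
t 10.35 pos [554.7 -27.1  38.5] jawyaw 5.1 w 60.1 F [0.1 0.2 0.3] q [-11.  25. -19.  45.  -0.  74.]
tilt x [ 0.0021 -0.006  -1.    ] shift mm [-1.015e+02  1.000e-01  1.100e+00] rot [-0.03  0.36 -0.09]
```

View pics/w9.png

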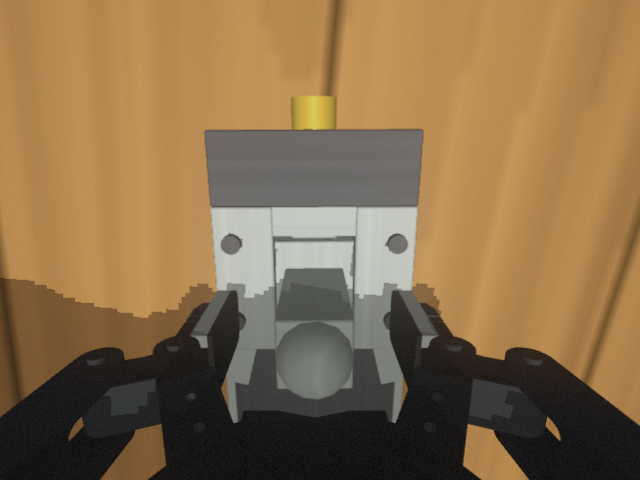

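Request:
send_rows(commands=[{"wx":0,"wy":0.3,"wz":0,"tx":-0.035,"ty":0,"tz":0,"grip":0.06},{"wx":0,"wy":0.3,"wz":0,"tx":-0.07,"ty":0,"tz":0,"grip":0.06},{"wx":0,"wy":0.3,"wz":0,"tx":-0.105,"ty":0,"tz":0.01,"grip":0.06},{"wx":0,"wy":0.3,"wz":0,"tx":-0.105,"ty":0,"tz":0.05,"grip":0.06},{"wx":0,"wy":0.3,"wz":0,"tx":-0.105,"ty":0,"tz":0.09,"grip":0.06},{"wx":0,"wy":0.3,"wz":0,"tx":-0.105,"ty":0,"tz":0.13,"grip":0.06},{"wx":0,"wy":0.3,"wz":0,"tx":-0.105,"ty":0,"tz":0.146,"grip":0.06},{"wx":0,"wy":0.3,"wz":0,"tx":-0.105,"ty":0,"tz":0.146,"grip":0.06},{"wx":0,"wy":0.3,"wz":0,"tx":-0.105,"ty":0,"tz":0.146,"grip":0.06}])

```text
time: 11.15
eef_pos: [0.5674, -0.1723, 0.144]
tcp_rot: [69.3, 89.9, -15.7]
force: [0.2, 1.5, 1.0]
gripper_width: 0.0602
```

```bash
python3 - <<'E'
from h import *
import pickle
delta([.5674,-.1726,.14],5.18)
ob=status.get_obs(); i=vision.capture("wrist"); cv2.imwrite("pics/w10.png",i); pickle.dump(ob,open("ob10.pkl","wb"))
E
```

```text
t 11.15 pos [ 567.4 -172.3  144. ] jawyaw 5.1 w 60.2 F [0.2 1.5 1. ] q [-25.  24.  -3.  63.   0.  60.]
tilt x [ 1.1e-03 -3.0e-04 -1.0e+00] shift mm [ 4.  -0.   0.3] rot [-0.13  0.02 -0.06]
```

View pics/w10.png

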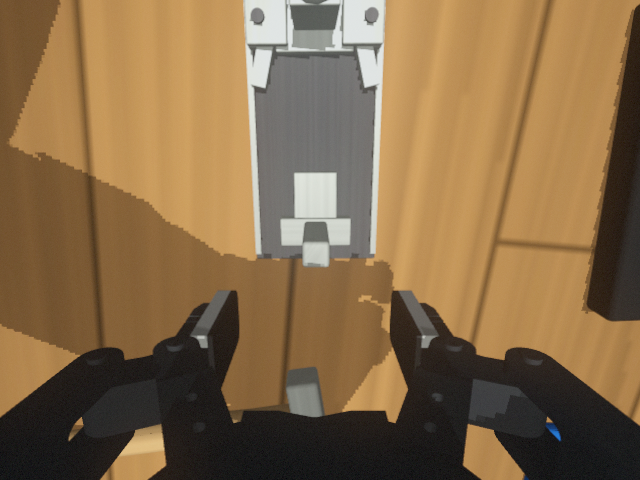

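```bash
python3 - <<'E'
from h import *
i=cv2.imread("pics/w10.png"); cv2.imwrite("pics/w10c.png",cv2.resize(i[160:280,256:376],None,fx=5,fy=5,interpolation=cv2.INTER_CUBIC))
E
```

```text
(no output)
```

View pics/w10c.png

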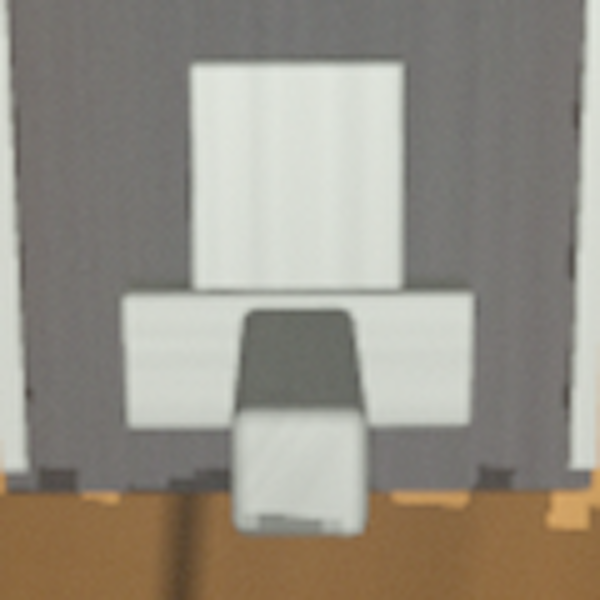

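```bash
python3 - <<'E'
from h import *
import pickle
ob=pickle.load(open("ob10.pkl","rb"))
w=np.mean([on_plane("wrist",c,.076,ob) for c in un([[233,408],[365,408],[366,533],[234,533]],256,160,5)],0)
print("post",w)
n=np.mean([on_plane("wrist",c,.019,ob) for c in un([[190,62],[405,62]],256,160,5)],0); print("nose",n)
a=np.radians(95.18);R=np.array([[np.cos(a),np.sin(a)],[-np.sin(a),np.cos(a)]]);q=np.array([.5552,-.0382])
print("holder frame post",R@(w-q)*1000,"nose",R@(n-q)*1000)
delta([w[0],w[1],.05],5.18)
E
```

```text
post [ 0.56773862 -0.17276953]
nose [ 0.56400407 -0.13150978]
holder frame post [-135.15199071   -0.33780477] nose [-93.72357687  -0.34364537]
t 11.2 pos [ 567.4 -171.4  144.2] jawyaw 5.1 w 60.0 F [-0.8  0.2 -0.2] q [-25.  24.  -3.  63.   0.  60.]
tilt x [ 1.1e-03 -2.0e-04 -1.0e+00] shift mm [94.2  0.1  1.4] rot [-0.05  0.02 -0.06]
```

Request:
send_rows(commands=[{"wx":0,"wy":0,"wz":0,"tx":0.03,"ty":0.0009,"tz":0.0014,"grip":0.06},{"wx":0,"wy":0,"wz":0,"tx":0.065,"ty":0.0009,"tz":0.0014,"grip":0.06},{"wx":0,"wy":0,"wz":0,"tx":0.09,"ty":0.0009,"tz":0.0014,"grip":0.06},{"wx":0,"wy":0,"wz":0,"tx":0.099,"ty":0.0009,"tz":0.0014,"grip":0.06},{"wx":0,"wy":0,"wz":0,"tx":0.099,"ty":0.0009,"tz":0.0014,"grip":0.06},{"wx":0,"wy":0,"wz":0,"tx":0.099,"ty":0.0009,"tz":0.0014,"grip":0.06}])

```text
time: 11.7
eef_pos: [0.5689, -0.172, 0.0461]
tcp_rot: [73.2, 89.9, -11.6]
force: [0.3, -0.4, 0.4]
gripper_width: 0.0598
```

```bash
python3 - <<'E'
from h import *
delta([.5685,-.1728,.045],5.18)
i=vision.capture("wrist"); cv2.imwrite("pics/w11.png",i)
E
```

```text
t 11.7 pos [ 568.9 -172.    46.1] jawyaw 5.2 w 59.8 F [ 0.3 -0.4  0.4] q [-25.  28. -12.  49.   0.  60.]
tilt x [ 1.4e-03 -3.0e-04 -1.0e+00] shift mm [ 1.1 -0.4  0.7] rot [ 0.    0.02 -0.08]
```

View pics/w11.png

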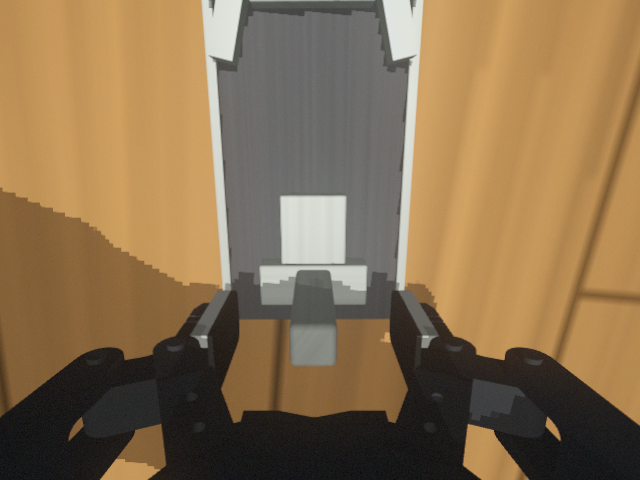

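Post is centred between the jaws at (313,340), so I'll close on it.

Request:
send_rows(commands=[{"wx":0,"wy":0,"wz":0,"tx":0,"ty":-0.0003,"tz":0.0005,"grip":0.01},{"wx":0,"wy":0,"wz":0,"tx":0,"ty":-0.0003,"tz":0.0005,"grip":0.01},{"wx":0,"wy":0,"wz":0,"tx":0,"ty":-0.0003,"tz":0.0005,"grip":0.01},{"wx":0,"wy":0,"wz":0,"tx":0,"ty":-0.0003,"tz":0.0005,"grip":0.01},{"wx":0,"wy":0,"wz":0,"tx":0,"ty":-0.0003,"tz":0.0005,"grip":0.01},{"wx":0,"wy":0,"wz":0,"tx":0,"ty":-0.0003,"tz":0.0005,"grip":0.01},{"wx":0,"wy":0,"wz":0,"tx":0,"ty":-0.0003,"tz":0.0005,"grip":0.01}], newtons=60)

```text
time: 12.33
eef_pos: [0.5686, -0.1732, 0.0477]
tcp_rot: [48.1, 89.8, -36.7]
force: [-6.8, -0.8, 13.4]
gripper_width: 0.0151
```

Request:
send_rows(commands=[{"wx":0,"wy":0,"wz":0,"tx":0,"ty":0,"tz":-0.002,"grip":0.01},{"wx":0,"wy":0,"wz":0,"tx":0,"ty":0,"tz":-0.004,"grip":0.01},{"wx":0,"wy":0,"wz":0,"tx":0,"ty":0,"tz":-0.006,"grip":0.01}])

```text
time: 12.58
eef_pos: [0.568, -0.1681, 0.0477]
tcp_rot: [28.8, 89.8, -56.0]
force: [-0.5, -6.0, -2.8]
gripper_width: 0.0149
```

```bash
python3 - <<'E'
from h import *
delta([.5685,-.1728,.045],5.18)
E
```

```text
t 12.58 pos [ 568.  -168.1   47.7] jawyaw 5.1 w 14.9 F [-0.5 -6.  -2.8] q [-24.  28. -13.  49.  -0.  61.]
tilt x [ 0.0023 -0.0034 -1.    ] shift mm [2.8 0.  4.7] rot [-0.06  0.21 -0.11]
```

Request:
send_rows(commands=[{"wx":0,"wy":0,"wz":0,"tx":0,"ty":0,"tz":-0.004,"grip":0.01},{"wx":0,"wy":0,"wz":0,"tx":0,"ty":0,"tz":-0.008,"grip":0.01},{"wx":0,"wy":0,"wz":0,"tx":0,"ty":0,"tz":-0.012,"grip":0.01},{"wx":0,"wy":0,"wz":0,"tx":0,"ty":0,"tz":-0.016,"grip":0.01},{"wx":0,"wy":0,"wz":0,"tx":0,"ty":0,"tz":-0.02,"grip":0.01},{"wx":0,"wy":0,"wz":0,"tx":0,"ty":0,"tz":-0.024,"grip":0.01},{"wx":0,"wy":0,"wz":0,"tx":0,"ty":0,"tz":-0.028,"grip":0.01},{"wx":0,"wy":0,"wz":0,"tx":0,"ty":0,"tz":-0.03,"grip":0.01}])

```text
time: 13.25
eef_pos: [0.5653, -0.1387, 0.0477]
tcp_rot: [17.6, 89.7, -67.3]
force: [-1.1, -6.9, -2.8]
gripper_width: 0.0149
```

```bash
python3 - <<'E'
from h import *
delta([.5685-.0903*.035,-.1728+.9959*.035,.047],5.18)
E
```

```text
t 13.25 pos [ 565.3 -138.7   47.7] jawyaw 5.1 w 14.9 F [-1.1 -6.9 -2.8] q [-22.  27. -14.  49.  -0.  63.]
tilt x [ 0.0021 -0.0049 -1.    ] shift mm [ 0.7  0.1 -0.7] rot [-0.09  0.29 -0.09]
```

Request:
send_rows(commands=[{"wx":0,"wy":0.2,"wz":0,"tx":0,"ty":0,"tz":-0.005,"grip":0.01},{"wx":0,"wy":0.2,"wz":0,"tx":0,"ty":0,"tz":-0.01,"grip":0.01},{"wx":0,"wy":0.2,"wz":0,"tx":0,"ty":0,"tz":-0.015,"grip":0.01},{"wx":0,"wy":0.2,"wz":0,"tx":0,"ty":0,"tz":-0.02,"grip":0.01},{"wx":0,"wy":0.2,"wz":0,"tx":0,"ty":0,"tz":-0.025,"grip":0.01},{"wx":0,"wy":0.2,"wz":0,"tx":0,"ty":0,"tz":-0.029,"grip":0.01},{"wx":0,"wy":0.2,"wz":0,"tx":0,"ty":0,"tz":-0.033,"grip":0.01},{"wx":0,"wy":0.2,"wz":0,"tx":0,"ty":0,"tz":-0.036,"grip":0.01}])

```text
time: 13.92
eef_pos: [0.562, -0.1034, 0.0477]
tcp_rot: [20.1, 89.8, -64.8]
force: [-1.2, -6.4, -1.5]
gripper_width: 0.015
```

```bash
python3 - <<'E'
from h import *
delta([.5685-.0903*.070,-.1728+.9959*.070,.047],5.18)
cv2.imwrite("pics/w12.png",vision.capture("wrist"))
cv2.imwrite("pics/s12.png",cv2.resize(vision.capture("side")[230:410,290:420],None,fx=3.3,fy=3.3,interpolation=cv2.INTER_CUBIC))
E
```

```text
t 13.92 pos [ 562.  -103.4   47.7] jawyaw 5.1 w 15.0 F [-1.2 -6.4 -1.5] q [-19.  26. -16.  48.  -0.  66.]
tilt x [ 0.0015 -0.0032 -1.    ] shift mm [ 0.7  0.2 -0.3] rot [-0.11  0.19 -0.07]
```

View pics/w12.png

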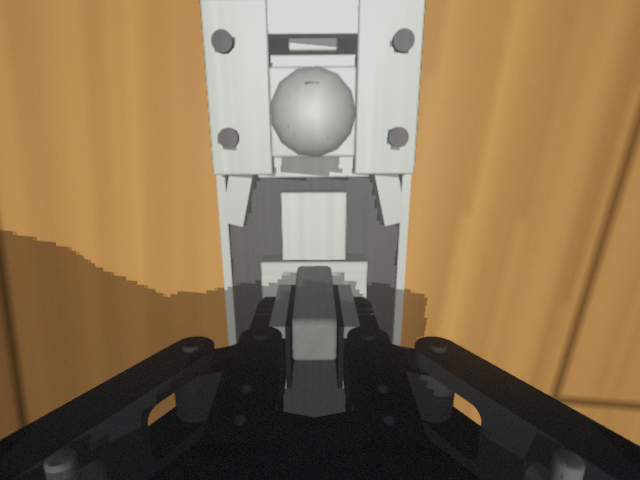

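View pics/s12.png

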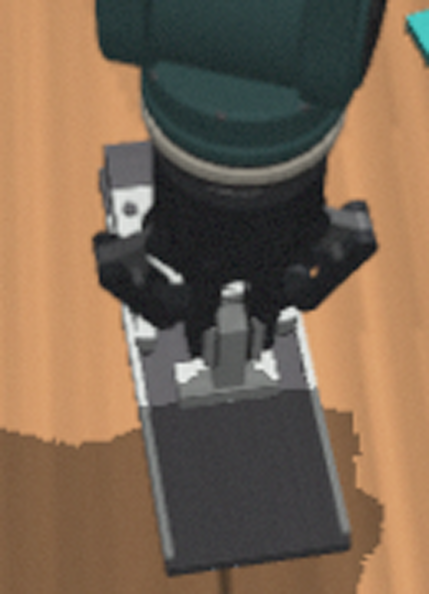

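```bash
python3 - <<'E'
from h import *
i=cv2.imread("pics/w12.png"); cv2.imwrite("pics/w12c.png",cv2.resize(i[20:220,230:400],None,fx=3,fy=3,interpolation=cv2.INTER_CUBIC))
ob=status.get_obs()
a=np.radians(95.18);R=np.array([[np.cos(a),np.sin(a)],[-np.sin(a),np.cos(a)]]);q=np.array([.5552,-.0382])
H=lambda uv,z:np.round(R@(on_plane("wrist",np.array(uv,float),z,ob)-q)*1000,1)
print("dome centre",H((312.5,111),.072),"foot front top",H((313,56),.02),"foot back",H((313,178),.02),"pad",H((313,50),.02),"nose",H((313,193),.019),"bridge",H((313,35),.03))
E
```

```text
dome centre [8.6 0.2] foot front top [32.4  0.1] foot back [-17.2   0.2] pad [34.7  0.1] nose [-24.    0.2] bridge [38.   0.1]
```

View pics/w12c.png

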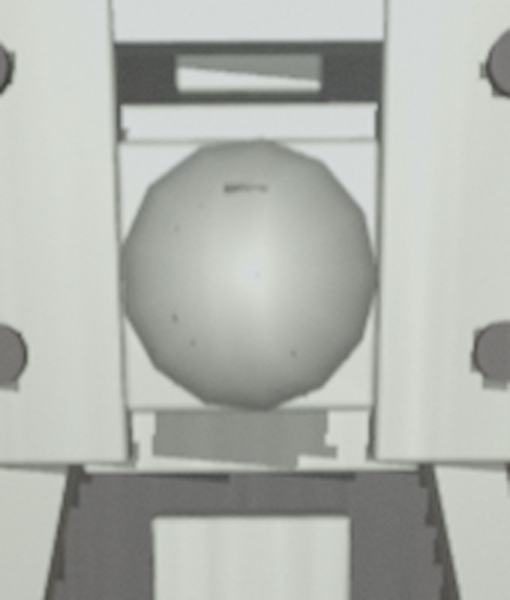

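Request:
send_rows(commands=[{"wx":0,"wy":0.1,"wz":0,"tx":0,"ty":0,"tz":-0.002,"grip":0.01},{"wx":0,"wy":0.1,"wz":0,"tx":0,"ty":0,"tz":-0.004,"grip":0.01},{"wx":0,"wy":0.1,"wz":0,"tx":0,"ty":0,"tz":-0.0055,"grip":0.01},{"wx":0,"wy":0.1,"wz":0,"tx":0,"ty":0,"tz":-0.0055,"grip":0.01}])

```text
time: 14.35
eef_pos: [0.5615, -0.0979, 0.0478]
tcp_rot: [33.6, 89.9, -51.4]
force: [-0.1, -5.1, -3.6]
gripper_width: 0.0147
```

Request:
send_rows(commands=[{"wx":0,"wy":0,"wz":0,"tx":0,"ty":0,"tz":-0.0015,"grip":0.01},{"wx":0,"wy":0,"wz":0,"tx":0,"ty":0,"tz":-0.0015,"grip":0.01}])

```text
time: 14.52
eef_pos: [0.5614, -0.097, 0.0477]
tcp_rot: [17.8, 89.8, -67.2]
force: [-0.1, -6.8, -4.2]
gripper_width: 0.0148
```

Request:
send_rows(commands=[{"wx":0,"wy":0,"wz":0,"tx":0,"ty":0,"tz":-0.0015,"grip":0.01},{"wx":0,"wy":0,"wz":0,"tx":0,"ty":0,"tz":-0.0015,"grip":0.01}])

```text
time: 14.68
eef_pos: [0.5613, -0.0965, 0.0478]
tcp_rot: [8.6, 89.7, -76.4]
force: [-0.5, -8.8, -4.6]
gripper_width: 0.0152
```

Request:
send_rows(commands=[{"wx":0,"wy":0,"wz":0,"tx":0,"ty":0,"tz":-0.0015,"grip":0.01},{"wx":0,"wy":0,"wz":0,"tx":0,"ty":0,"tz":-0.0015,"grip":0.01}])

```text
time: 14.85
eef_pos: [0.5613, -0.0961, 0.0477]
tcp_rot: [3.3, 89.6, -81.7]
force: [-0.5, -10.9, -5.0]
gripper_width: 0.0151
```

Request:
send_rows(commands=[{"wx":0,"wy":0,"wz":0,"tx":0,"ty":0,"tz":-0.0015,"grip":0.01},{"wx":0,"wy":0,"wz":0,"tx":0,"ty":0,"tz":-0.0015,"grip":0.01}])

```text
time: 15.02
eef_pos: [0.5613, -0.0959, 0.0478]
tcp_rot: [1.3, 89.4, -83.7]
force: [-0.5, -11.0, -4.6]
gripper_width: 0.015
```

Request:
send_rows(commands=[{"wx":0,"wy":0.3,"wz":0,"tx":0,"ty":0,"tz":-0.002,"grip":0.01},{"wx":0,"wy":0.3,"wz":0,"tx":0,"ty":0,"tz":-0.002,"grip":0.01}])

```text
time: 15.18
eef_pos: [0.5612, -0.0955, 0.0478]
tcp_rot: [-1.4, 89.6, -86.5]
force: [-0.4, -13.1, -6.1]
gripper_width: 0.0149
```

Request:
send_rows(commands=[{"wx":0,"wy":0.3,"wz":0,"tx":0,"ty":0,"tz":-0.002,"grip":0.01},{"wx":0,"wy":0.3,"wz":0,"tx":0,"ty":0,"tz":-0.002,"grip":0.01}])

```text
time: 15.35
eef_pos: [0.5613, -0.0953, 0.0478]
tcp_rot: [-5.6, 89.7, -90.8]
force: [-1.0, -15.0, -5.6]
gripper_width: 0.0147
```

```bash
python3 - <<'E'
from h import *
delta([.5685-.0903*.077,-.1728+.9959*.077,.047],5.18)
i=vision.capture("wrist");cv2.imwrite("pics/w13.png",i); cv2.imwrite("pics/w13c.png",cv2.resize(i[20:320,200:420],None,fx=2,fy=2,interpolation=cv2.INTER_CUBIC))
E
```

```text
t 15.35 pos [561.3 -95.3  47.8] jawyaw 4.8 w 14.7 F [ -1.  -15.   -5.6] q [-18.  26. -16.  48.  -0.  68.]
tilt x [-1.0e-04 -5.8e-03 -1.0e+00] shift mm [0.8 0.2 0.8] rot [-0.38  0.33  0.03]
```

View pics/w13c.png

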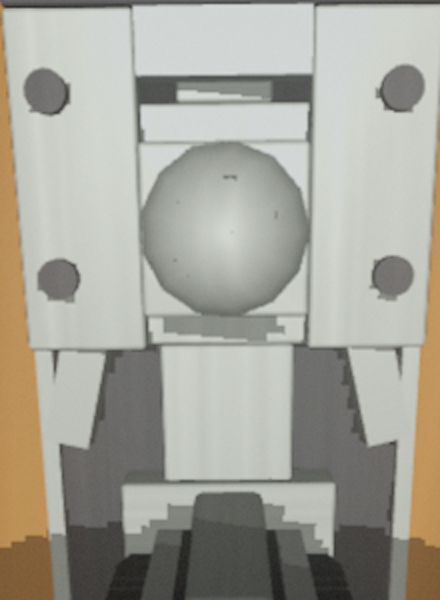

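Request:
send_rows(commands=[{"wx":0,"wy":0.3,"wz":0,"tx":0,"ty":0,"tz":-0.0023,"grip":0.01},{"wx":0,"wy":0.3,"wz":0,"tx":0,"ty":0,"tz":-0.0023,"grip":0.01}])

```text
time: 15.57
eef_pos: [0.5612, -0.095, 0.0478]
tcp_rot: [-13.8, 89.8, -99.1]
force: [-0.9, -15.8, -6.0]
gripper_width: 0.0149
```

Request:
send_rows(commands=[{"wx":0,"wy":0.3,"wz":0,"tx":0,"ty":0,"tz":-0.002,"grip":0.01},{"wx":0,"wy":0.3,"wz":0,"tx":0,"ty":0,"tz":-0.002,"grip":0.01}])

```text
time: 15.73
eef_pos: [0.5612, -0.0949, 0.0478]
tcp_rot: [-30.4, 89.8, -115.7]
force: [-0.7, -15.6, -6.7]
gripper_width: 0.0148
```

Request:
send_rows(commands=[{"wx":0,"wy":0.2,"wz":0,"tx":0.0004,"ty":0,"tz":-0.0028,"grip":0.01},{"wx":0,"wy":0.2,"wz":0,"tx":0.0004,"ty":0,"tz":-0.0028,"grip":0.01}])

```text
time: 15.9
eef_pos: [0.5612, -0.0946, 0.0478]
tcp_rot: [-24.1, 89.7, -109.5]
force: [-3.2, -18.6, -1.9]
gripper_width: 0.0149
```

```bash
python3 - <<'E'
from h import *
delta([.5685-.0903*.077,-.1728+.9959*.077,.047],5.18)
E
```

```text
t 15.9 pos [561.2 -94.6  47.8] jawyaw 4.6 w 14.9 F [ -3.2 -18.6  -1.9] q [-18.  26. -16.  48.  -0.  68.]
tilt x [-0.0016 -0.0044 -1.    ] shift mm [0.8 0.2 1.5] rot [-0.58  0.24  0.11]
```

Request:
send_rows(commands=[{"wx":0,"wy":0,"wz":0,"tx":0,"ty":0,"tz":-0.0005,"grip":0.01},{"wx":0,"wy":0,"wz":0,"tx":0,"ty":0,"tz":-0.0003,"grip":0.01},{"wx":0,"wy":0,"wz":0,"tx":0,"ty":0,"tz":0,"grip":0.05},{"wx":0,"wy":0,"wz":0,"tx":0,"ty":0,"tz":0,"grip":0.05},{"wx":0,"wy":0,"wz":0,"tx":0,"ty":0,"tz":0,"grip":0.05},{"wx":0,"wy":0,"wz":0,"tx":0,"ty":0,"tz":0,"grip":0.05},{"wx":0,"wy":0,"wz":0,"tx":0,"ty":0,"tz":0,"grip":0.05}])

```text
time: 16.48
eef_pos: [0.5613, -0.0944, 0.0479]
tcp_rot: [-22.4, 89.7, -107.8]
force: [-0.5, -0.4, -0.1]
gripper_width: 0.0501
```

```bash
python3 - <<'E'
from h import *
import pickle
delta([.5685-.0903*.077,-.1728+.9959*.077,.047],5.18)
ob=status.get_obs();pickle.dump(ob,open("ob14.pkl","wb"))
i=vision.capture("wrist");cv2.imwrite("pics/w14.png",i); cv2.imwrite("pics/w14c.png",cv2.resize(i[20:320,200:420],None,fx=2,fy=2,interpolation=cv2.INTER_CUBIC))
E
```

```text
t 16.48 pos [561.3 -94.4  47.9] jawyaw 4.6 w 50.1 F [-0.5 -0.4 -0.1] q [-18.  26. -16.  48.  -0.  68.]
tilt x [-0.0013 -0.0042 -1.    ] shift mm [0.9 0.2 1.7] rot [-0.57  0.23  0.1 ]
```

View pics/w14c.png

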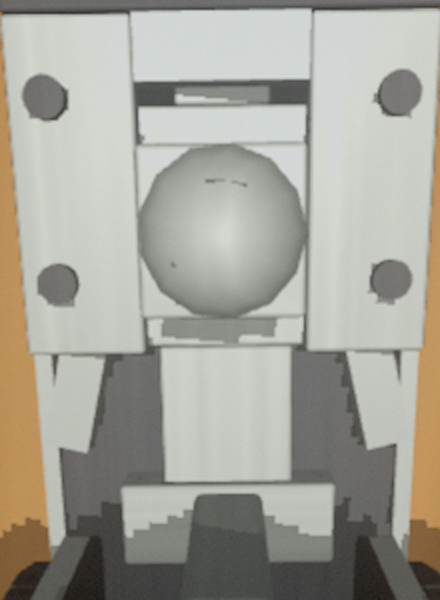

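```bash
python3 - <<'E'
from h import *
import pickle
ob=pickle.load(open("ob14.pkl","rb"))
i=cv2.imread("pics/w14.png"); cv2.imwrite("pics/w14d.png",cv2.resize(i[48:88,260:365],None,fx=7,fy=7,interpolation=cv2.INTER_CUBIC))
i=cv2.imread("pics/w12.png"); cv2.imwrite("pics/w12d.png",cv2.resize(i[25:75,260:365],None,fx=7,fy=7,interpolation=cv2.INTER_CUBIC))
a=np.radians(95.18);R=np.array([[np.cos(a),np.sin(a)],[-np.sin(a),np.cos(a)]]);q=np.array([.5552,-.0382])
H=lambda uv,z:np.round(R@(on_plane("wrist",np.array(uv,float),z,ob)-q)*1000,1)
print("bridge",H((310,59.5),.03),"pad",H((310,71.5),.02),"foot front",H((310,72.5),.02),"foot back",H((310,192.5),.02),"shank top back",H((310,178),.07),"front",H((310,92),.07))
E
```

```text
bridge [38.   0.4] pad [35.1  0.6] foot front [34.7  0.6] foot back [-15.2   1.2] shank top back [-2.8  0.4] front [22.6  0.1]
```

View pics/w14d.png

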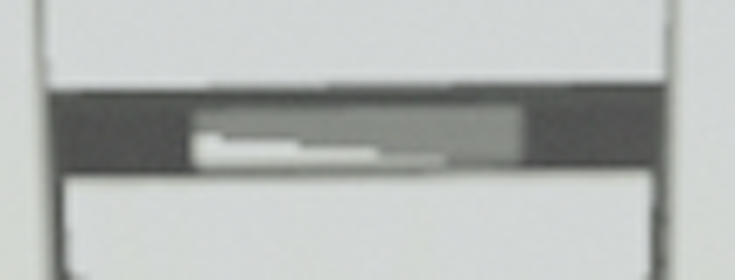

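View pics/w12d.png

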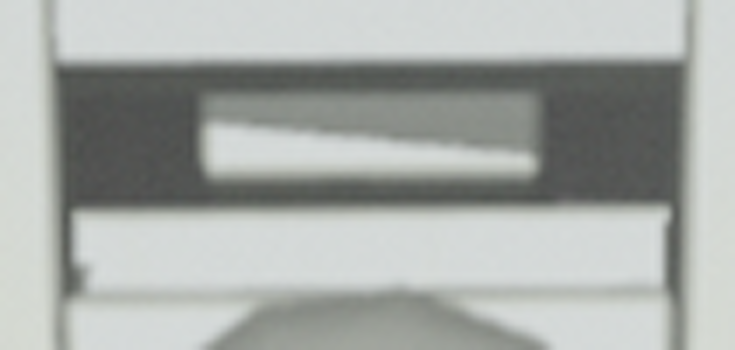

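```bash
python3 - <<'E'
from h import *
import pickle
ob14=pickle.load(open("ob14.pkl","rb"))
ob12={'eef_pos':np.array([.562,-.1034,.0477]),'tcp_rot':np.array([20.1,89.8,-64.8])}
a=np.radians(95.18);R=np.array([[np.cos(a),np.sin(a)],[-np.sin(a),np.cos(a)]]);q=np.array([.5552,-.0382])
H=lambda ob,v,z:(R@(on_plane("wrist",np.array([312,v],float),z,ob)-q)*1000)[0]
r=lambda y,o:(y+.5)/7-.5+o
for nm,ob,o,rows in(("w12",ob12,25,dict(bridge=(62,.03),pad=(180,.016),padb=(180,.02),foot=(207,.02))),("w14",ob14,48,dict(bridge=(87,.03),foot=(172,.02),pad=(168,.016),padb=(168,.02)))):
    b=H(ob,r(rows['bridge'][0],o),.03)-38
    print(nm,"bridge err",round(b,2),{k:round(H(ob,r(y,o),z)-b,2) for k,(y,z) in rows.items()})
# pixel rows expected of foot underside etc
E
```

```text
w12 bridge err 0.04 {'bridge': np.float64(38.0), 'pad': np.float64(34.78), 'padb': np.float64(34.04), 'foot': np.float64(32.6)}
w14 bridge err -0.19 {'bridge': np.float64(38.0), 'foot': np.float64(35.03), 'pad': np.float64(35.8), 'padb': np.float64(35.25)}
```

Request:
send_rows(commands=[{"wx":0.5,"wy":0.2,"wz":0,"tx":0,"ty":0,"tz":0,"grip":0.01},{"wx":0.5,"wy":0.2,"wz":0,"tx":0,"ty":0,"tz":0,"grip":0.01},{"wx":0.5,"wy":0.2,"wz":0,"tx":0,"ty":0,"tz":0,"grip":0.01},{"wx":0.5,"wy":0.2,"wz":0,"tx":0,"ty":0,"tz":0,"grip":0.01},{"wx":0.5,"wy":0.2,"wz":0,"tx":0,"ty":0,"tz":0,"grip":0.01},{"wx":0.5,"wy":0.2,"wz":0,"tx":0,"ty":0,"tz":-0.0005,"grip":0.01},{"wx":0.5,"wy":0.2,"wz":0,"tx":0,"ty":0,"tz":-0.001,"grip":0.01}], newtons=60)

```text
time: 17.12
eef_pos: [0.5611, -0.0945, 0.048]
tcp_rot: [-34.6, 89.8, -120.5]
force: [-2.6, -10.6, 3.2]
gripper_width: 0.0154
```

Request:
send_rows(commands=[{"wx":0,"wy":0.2,"wz":0,"tx":0,"ty":0,"tz":-0.002,"grip":0.01},{"wx":0,"wy":0.2,"wz":0,"tx":0,"ty":0,"tz":-0.002,"grip":0.01}])

```text
time: 17.28
eef_pos: [0.5611, -0.0943, 0.0481]
tcp_rot: [-37.1, 89.8, -123.1]
force: [-2.1, -13.4, -0.8]
gripper_width: 0.0149
```

```bash
python3 - <<'E'
from h import *
delta([.5685-.0903*.077,-.1728+.9959*.077,.047],5.18)
E
```

```text
t 17.28 pos [561.1 -94.3  48.1] jawyaw 4.0 w 14.9 F [ -2.1 -13.4  -0.8] q [-18.  26. -16.  48.  -0.  68.]
tilt x [-0.0023 -0.0035 -1.    ] shift mm [1.1 0.3 1.9] rot [-1.14  0.19  0.15]
```

Request:
send_rows(commands=[{"wx":-0.8,"wy":0.2,"wz":0.1,"tx":0,"ty":0.0002,"tz":-0.0026,"grip":0.01},{"wx":-0.8,"wy":0.2,"wz":0.1,"tx":0,"ty":0.0002,"tz":-0.0026,"grip":0.01}])

```text
time: 17.45
eef_pos: [0.5611, -0.0939, 0.0481]
tcp_rot: [-19.5, 89.7, -104.8]
force: [-3.1, -17.3, -0.7]
gripper_width: 0.0151
```

Request:
send_rows(commands=[{"wx":-0.3,"wy":0.2,"wz":0,"tx":0,"ty":0.0002,"tz":-0.0026,"grip":0.01},{"wx":-0.3,"wy":0.2,"wz":0,"tx":0,"ty":0.0002,"tz":-0.0026,"grip":0.01}])

```text
time: 17.62
eef_pos: [0.5611, -0.0939, 0.0481]
tcp_rot: [-22.9, 89.6, -108.0]
force: [-3.1, -19.9, -2.4]
gripper_width: 0.0154
```

Request:
send_rows(commands=[{"wx":0,"wy":0,"wz":0,"tx":0,"ty":0,"tz":-0.0005,"grip":0.01},{"wx":0,"wy":0,"wz":0,"tx":0,"ty":0,"tz":-0.0003,"grip":0.01},{"wx":0,"wy":0,"wz":0,"tx":0,"ty":0,"tz":0,"grip":0.06},{"wx":0,"wy":0,"wz":0,"tx":0,"ty":0,"tz":0,"grip":0.06},{"wx":0,"wy":0,"wz":0,"tx":0,"ty":0,"tz":0,"grip":0.06},{"wx":0,"wy":0,"wz":0,"tx":0,"ty":0,"tz":0,"grip":0.06},{"wx":0,"wy":0,"wz":0,"tx":0,"ty":0,"tz":0,"grip":0.06},{"wx":0,"wy":0,"wz":0,"tx":0,"ty":0,"tz":0,"grip":0.06}])

```text
time: 18.28
eef_pos: [0.5611, -0.0938, 0.0481]
tcp_rot: [-22.2, 89.6, -107.2]
force: [0.7, -0.0, -0.4]
gripper_width: 0.0599
```

```bash
python3 - <<'E'
from h import *
import pickle
delta([.5685-.0903*.077,-.1728+.9959*.077,.15],5.18)
ob=status.get_obs();pickle.dump(ob,open("ob15.pkl","wb"))
i=vision.capture("wrist");cv2.imwrite("pics/w15.png",i); cv2.imwrite("pics/w15d.png",cv2.resize(i[48:98,260:365],None,fx=7,fy=7,interpolation=cv2.INTER_CUBIC))
E
```

```text
t 18.28 pos [561.1 -93.8  48.1] jawyaw 5.0 w 59.9 F [ 0.7 -0.  -0.4] q [-17.  26. -16.  48.  -0.  68.]
tilt x [-0.002  -0.0066 -1.    ] shift mm [-1.019e+02 -1.000e-01  3.000e+00] rot [-0.2   0.37  0.15]
```

View pics/w15d.png

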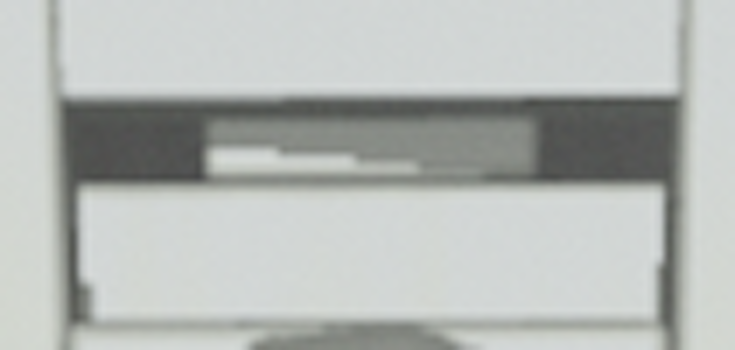

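View pics/w15.png

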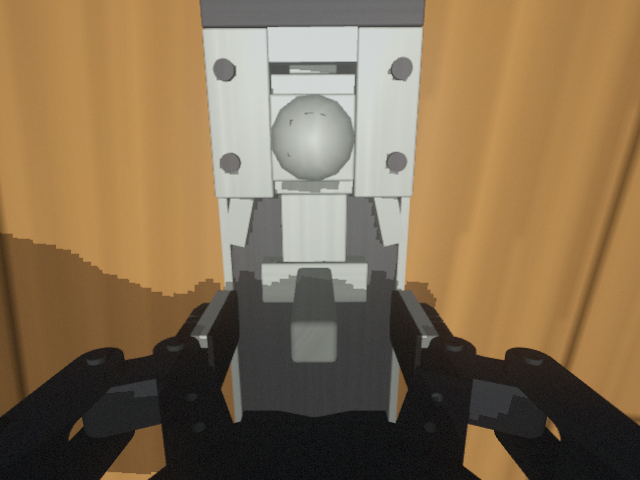

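Request:
send_rows(commands=[{"wx":0,"wy":0,"wz":0,"tx":-0.03,"ty":0,"tz":0,"grip":0.06},{"wx":0,"wy":0,"wz":0,"tx":-0.07,"ty":0,"tz":0.0,"grip":0.06},{"wx":0,"wy":0,"wz":0,"tx":-0.1,"ty":0,"tz":0.02,"grip":0.06},{"wx":0,"wy":0,"wz":0,"tx":-0.13,"ty":0,"tz":0.03,"grip":0.06},{"wx":0,"wy":0,"wz":0,"tx":-0.13,"ty":0,"tz":0.03,"grip":0.06},{"wx":0,"wy":0,"wz":0,"tx":-0.13,"ty":0,"tz":0.03,"grip":0.06}])

```text
time: 18.83
eef_pos: [0.5647, -0.1235, 0.1795]
tcp_rot: [0.0, 89.6, -85.0]
force: [-0.2, 1.1, -0.9]
gripper_width: 0.0602
```

```bash
python3 - <<'E'
from h import *
ob=status.get_obs();i=vision.capture("wrist");s=vision.capture("scene")
print(ob['time'],ob['eef_pos'],ob['force'])
cv2.imwrite("pics/w16.png",i)
cv2.imwrite("pics/w16c.png",cv2.resize(i[20:270,230:410],None,fx=2.4,fy=2.4,interpolation=cv2.INTER_CUBIC));cv2.imwrite("pics/sc16.png",s)
E
```

```text
18.8333 [ 0.56473531 -0.12353564  0.17949488] [-0.20925886  1.09288278 -0.93639389]
```

View pics/w16c.png

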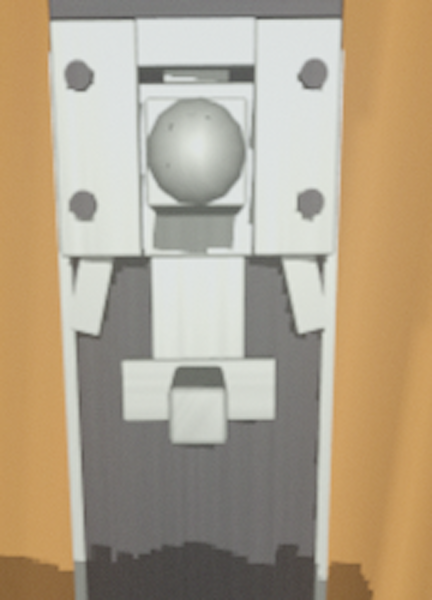

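View pics/sc16.png

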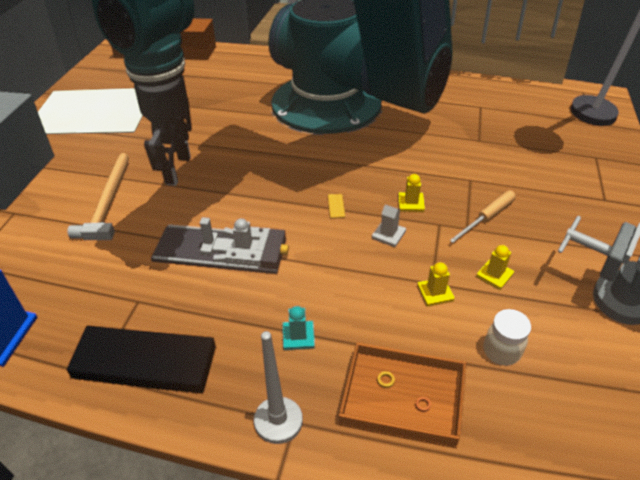

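The top-down view shows the foot between the keeper nose, touching at about row 255, and the pad at about row 82. The ridge stake is still at (390,225), and the gripper is clear of everything. Handing in.

```bash
python3 -c "
from cell import hand_in
print(hand_in())"
```

```text
the job is handed in; nothing more can be done
None
```

The dome-topped steel stake is mounted in the holder and clamped between keeper and stop. I handed the job in at about 19 s; `hand_in` gives no verdict.

**Mounting:** I gripped the stake by its shank, set the foot on the sill and slid it under the lips. The readings I took while sliding stayed under 5 N until it met the pad. I pressed it home at about 10.7 N and let go.

**Keeper:** I gripped the post and pushed to 18.6 N, let go, then regripped and pushed once more to about 20 N.

**Last checks:**
- In the final wrist picture the keeper nose touches the foot and the pad touches the foot.
- The tool reads no force and is well clear of everything.
- The ridge-topped stake and the look-alikes have not moved.

**Where checks disagreed or were uncertain:**
- **Spring-back:** after I first let go, the foot moved back about 2 to 3 mm before the keeper pushed it in again.
- **Clamping force:** I could not measure it directly. Working from the 20 N push gives about 7 to 11 N on the pad. The pictures show only about 0.5 to 1 mm of pad travel, good to roughly half a millimetre, which points to 5 to 7 N.

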